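# Hang the vial caddy from an S-hook under the reagent shelf

### The arm

A 7-joint arm with a two-finger parallel gripper is mounted at the origin on the work surface. World frame = base frame: x ahead of the robot, y to its left, z up, the work surface at z = 0. Lengths are in m, angles in rad, forces in N, time in s.
With the tool pointing down it reaches from about 0.35 to 0.9 m from the base axis. Payload 7.2 kg.
Tool frame: the origin (TCP) lies at the very end of the fingers, on their centre line; the grasp point (between the pads) lies behind it (env.grip_depth is the x of the grasp point in the tool frame, in m); x points along the fingers, y is the direction in which the jaws open and shut, and the axes are right-handed (so a half turn about x gives the same grasp; the last joint's range is limited). The gripper opens to 85 mm and grips with 20 to 120 N. Pads are 22 mm wide; open, the fingers measure 114 mm over their backs; the gripper's body (76 mm by 85 mm) begins 54 mm behind the grasp point. The pads swing forward as they close: fully open they stand 13 mm farther back than shut.
Start: joints at [-1.298, 0.411, -0.013, 1.596, 0.006, 1.134, -0.082], TCP at [0.209, 0.589, 0.231] pointing down, gripper open.
Joint ranges: [-2.95, 2.95], [-0.29, 1.99], [-1.47, 1.44], [0.14, 2.54], [-1.03, 4.17], [0.13, 1.85], [-2.86, 2.86]. Speed limits (rad/s): [2.39, 2.39, 3.01, 3.01, 3.14, 3.14, 3.14].

### API

Orientations are given as [roll, pitch, yaw] about the fixed x, y, z axes, in that order (R = Rz(yaw) Ry(pitch) Rx(roll)).
In Python, from workcell import env, camera gives the robot as it stands. Calls block until the motion is done:
- env.move_pose(position, orientation): joint-space move of the TCP to a pose.
- env.move_linear(position, rotation=None, vel=0.15): straight line of the TCP; rotation=None keeps the orientation; vel is the mean speed in m/s.
- env.set_joints(angles): joint-space move.
- env.let_go() and env.close_gripper(newtons=None): open the fingers fully, or close them until they stop; newtons is the grip in N (None keeps the last).
- env.wait(seconds).
- env.ik(position, orientation): joint angles nearest the present ones, or None.
- env.state(): the state.
- camera(name): name is "scene" or "top"; returns a dict with "color" (400x640x3 uint8, blue, green, red), "depth" (400x640 float32, m along the optical axis (not along the pixel's ray), 0 where there is no reading), "K" (3x3 intrinsics, pixels), "k1" (the pictures are not rectified: a ray, as slopes to the right and down, at radius r is drawn at 1 + k1 r^2 times it, then the intrinsics apply), "cam_to_world" (4x4, takes a point from camera to world coordinates). Camera axes: x right, y up, looking along -z (the intrinsics and any distortion apply to the point x, -y, -z); pixel columns grow to the right and rows downward; lengths in m; the calibration is good to about 2 mm. A picture is of the moment at which its call begins.
A pose or a line that the arm cannot do raises env.PlanningError and nothing moves.
- env.close_job(): hands the job in, once; it reports no verdict.
The state is a dict: "time_s": time; "qpos": joint angles; "joint_velocities": joint speeds; "joint_efforts": joint torques, N m; "tool_pos": TCP position; "ee_rot": TCP orientation; "wrist_force": force on the tool from outside, world axes, zero at the start; "torque": the same for the moment, N m; "opening": opening from 0.0 (shut) to 1.0 (fully open).
Only numpy, scipy, OpenCV 4.12 (cv2) and the standard library are available. Lean on these libraries where they do the work, as an engineer would, in place of code of your own. Each camera call takes 0.05 s, during which the arm holds its last target.

### The job

Clear the bench by hanging the vial caddy up: first take the S-hook out of its tall holder and hang it by its upper curl on a free stretch of the rail under the clear shelf, let go of it, then hang the caddy by its bail bar in the hook's lower curl. The block with the shallow slot is there to set the hook down in and take it again by the shank, since the shelf leaves no room for a hand above the rail. Caddy and hook must end hanging still, clear of the clamp and posts, and the jars and bottles stay standing where they are.

Things in the scene. Friction and masses are not known exactly. Their poses are not given: they have to be found in the camera images.
- rack: Fixed shelf frame. Origin on the bench below the rail's middle; y runs along the rail, x points to the far side, away from the robot. Round 12 mm steel rail along y, axis 320 mm above the bench, between two posts 16 mm square at x +30, y +-180 mm; brackets join them to the rail, which is free for |y| < 170 mm.
- rail_mid (a point): Middle of the rail, on its axis; axes as rack.
- shelf_edge (a point): Middle of the lower front edge of the clear shelf over the rail: x -55 mm, z 375 mm in rack. The board is 12 mm thick and covers x -55 to +80, y +-200 mm, 49 mm above the top of the rail, so the hook must come in from the robot's side, held by its shank with a tilted hand.
- clamp: Fixed grey clamp block on the rail, 30 x 30 x 40 mm, with a screw reaching 31 mm to its -x; origin on the rail's axis at its middle, axes as rack. It sits within 60 mm of the rail's middle, either side; the longer free stretch lies between it and the farther post. Hook and caddy must not touch it.
- holder: Fixed tall grey holder where the hook starts. Upright slot 43 mm (its x) by 11 mm (its y) inside, outside 63 x 31 mm, on a base 90 x 72 x 8 mm. Slot floor at z 8 mm, mouth at z 143 mm. Origin under its centre, on the bench. The hook's top 63 mm stick out; draw it straight up by 140 mm.
- stand: Fixed grey stand: a plain block 90 (x) x 72 (y) x 100 mm high with the same slot on top (43 mm along its x by 11 mm along y inside, outside 63 x 31 mm), only 28 mm deep: slot floor at z 100 mm, mouth at z 128 mm. Origin under its centre, on the bench. The hook stands in it on its foot, either way round, leaning at most some 6 degrees.
- hook: Loose S-hook, 90 g, 198 mm tall, 8 mm round steel rod bent in its xz plane. Origin: underside of its flat foot, centred; z up. Straight slanting shank from x 15, z 23 to x -15, z 175 mm (hold it there to hang it, e.g. at z 64 mm, x 7 mm). Starts upright in the holder with the holder's axes. Hung with its +x to the far side, its lower curl opens to the robot; once let go it may swivel on the rail.
- hook_eye (a point): Where the rail's axis lies in the upper curl when hung: (0, 0, 184 mm) in the hook, whose axes it has. The upper curl is a half round of 11 mm inner radius about (0, 0, 179 mm), crown at z 198 mm; it opens downward, its free tip at x +15 mm ending at z 173 mm.
- hook_cup (a point): Where the caddy's bar lies in the lower curl when hung: (0, 0, 11 mm) in the hook, whose axes it has. The lower curl is a flat-bottomed U opening upward, 22 mm wide inside, inner floor at z 8 mm; its free tip is at x -15 mm and rises to z 27 mm.
- caddy: Loose vial caddy, 0.11 to 0.2 kg: open aluminium box 64 x 64 mm, 50 mm high. Origin: centre of its underside. A rigid 6 mm wire bail in its yz plane: legs at y +-30 mm and a straight bar along y, 95 mm up. On its -x side an upright finger tab, 10 mm thick (y), x -31 to -76, z 20 to 50 mm. Starts on the bench, tab roughly towards the robot. Hanging, it may tip a few degrees.
- caddy_bar (a point): Middle of the bail bar's axis, (0, 0, 95 mm) in the caddy; y along the bar.
- caddy_tab (a point): Grip point in the finger tab, (-60, 0, 35 mm) in the caddy.
- jar_a: Squat glass jar, blue cap, 40 mm across, 46 mm high, beside the caddy on its +y side, 20 to 45 mm clear of its wall; origin under its centre. Leave it.
- jar_b: The same kind of jar, beside the caddy on its -y side. Leave it.
- bottle_a: Tall glass bottle, blue cap, 60 mm across, 125 mm high, beyond the +y end of the rail; origin under its centre. Leave it.
- bottle_b: The same kind of bottle, beyond the -y end. Leave it.

How it is judged:
By the outcome, as a careful person would: the job done as asked, in the order asked, and still so for the second after the job is handed in, with the robot touching nothing.
It also fails if it takes over 72 s, if anything falls off the work surface, if the arm or the gripper's body presses on something with over 40 N, if the wrist force passes 120 N, or if a joint passes its speed limit or range.

## Working session

There is one attempt and no reset: what is moved stays moved. The work goes in short steps, each a Python script; the robot and the scene stay as the last script left them, time stands still between calls to the robot, and variables do not carry over. Pictures are saved under pics/ and viewed, and the job is handed in when it is done.

```bash
ls; mkdir -p pics; python3 - <<'E'
from workcell import env,camera
import cv2,numpy as np
for n in("scene","top"):
    c=camera(n); cv2.imwrite(f"pics/{n}0.png",c["color"]); np.savez(f"{n}0.npz",**c)
    print(n,c["K"],c["k1"],c["cam_to_world"])
print(env.state(),env.grip_depth)
E
```

```text
pics
scene [[506.43801892   0.         320.19567098]
 [  0.         506.43801892 197.72128555]
 [  0.           0.           1.        ]] -0.0016640999891927293 [[ 0.41918041 -0.5568339   0.71709399  1.31109881]
 [ 0.90783256  0.24723583 -0.33869526 -0.33959888]
 [ 0.01130568  0.79297569  0.60914837  0.89045654]
 [ 0.          0.          0.          1.        ]]
top [[445.02645748   0.         324.95606789]
 [  0.         445.02645748 197.66422936]
 [  0.           0.           1.        ]] -0.006351466873134503 [[ 0.08570246  0.96919116 -0.23091899  0.32841499]
 [-0.99631017  0.08229872 -0.02435071 -0.00617314]
 [-0.00459616  0.23215386  0.97266822  1.20470048]
 [ 0.          0.          0.          1.        ]]
{'time_s': 0.1, 'qpos': array([-1.29821877,  0.41185762, -0.01272175,  1.59692519,  0.00561098,
        1.13431556, -0.08220207]), 'joint_velocities': array([-0.00012749, -0.00066929, -0.00163268, -0.00261679,  0.00034005,
       -0.00252527, -0.00061015]), 'joint_efforts': array([ 2.74847211e-03, -6.01824760e+01,  6.84351884e-01, -3.00087297e+01,
        1.40030772e-02,  6.55237774e-03,  1.10160747e-05]), 'tool_pos': array([0.20877501, 0.58863788, 0.23052802]), 'ee_rot': array([-1.49616959,  1.56932632, -1.83691163]), 'wrist_force': array([ 0.81783979, -0.59365933, -0.32612282]), 'torque': array([-0.02798888, -0.01080351, -0.02943156]), 'opening': 0.9978948023131462} -0.0187
```

View pics/scene0.png

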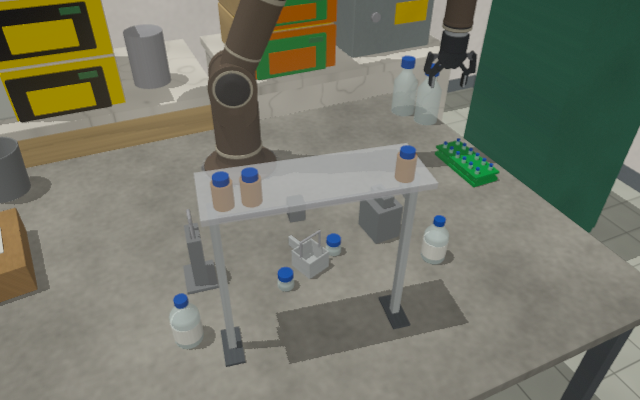

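View pics/top0.png

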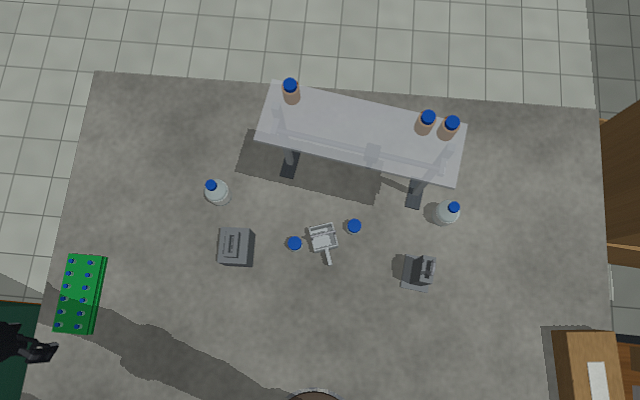

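The scene view looks from the far side towards the robot: shelf at (315,180), holder with hook at (200,260), stand at (380,215), caddy at (310,255). In the top view, the stand is at (235,245), the caddy at (322,238), the holder at (418,272), and the clamp shows through the shelf at about (372,152). I'll zoom in on these.

```bash
cat > h.py <<'E'
import numpy as np,cv2
class Cam:
    def __init__(s,c):
        s.K=np.array(c["K"]);s.k1=float(c["k1"]);s.T=np.array(c["cam_to_world"]);s.img=c["color"];s.d=c["depth"]
        s.dist=np.array([s.k1,0,0,0,0.])
    def ray(s,u,v):
        p=cv2.undistortPoints(np.array([[[u,v]]],float),s.K,s.dist)[0,0]
        d=s.T[:3,:3]@np.array([p[0],-p[1],-1.]); return s.T[:3,3],d
    def onz(s,u,v,z):
        o,d=s.ray(u,v); return o+d*(z-o[2])/d[2]
    def proj(s,P):
        P=np.atleast_2d(P); q=(P-s.T[:3,3])@s.T[:3,:3]; q=q*[1,-1,-1]
        return cv2.projectPoints(q,np.zeros(3),np.zeros(3),s.K,s.dist)[0][:,0]
    def pt(s,u,v):
        z=float(s.d[int(round(v)),int(round(u))]); o,d=s.ray(u,v); return o+d*z
def tri(c1,p1,c2,p2):
    o1,d1=c1.ray(*p1);o2,d2=c2.ray(*p2)
    A=np.c_[d1,-d2];t=np.linalg.lstsq(A,o2-o1,rcond=None)[0]
    a,b=o1+d1*t[0],o2+d2*t[1]; return (a+b)/2,np.linalg.norm(a-b)
def load(n): return Cam(dict(np.load(n)))
def crop(c,x0,y0,x1,y1,f,out,grid=10):
    im=cv2.resize(c.img[y0:y1,x0:x1],None,fx=f,fy=f,interpolation=cv2.INTER_CUBIC)
    for x in range((x0//grid+1)*grid,x1,grid):
        cv2.line(im,((x-x0)*f,0),((x-x0)*f,6),(0,0,255),1); cv2.putText(im,str(x),((x-x0)*f-10,16),0,.35,(0,0,255),1)
    for y in range((y0//grid+1)*grid,y1,grid):
        cv2.line(im,(0,(y-y0)*f),(6,(y-y0)*f),(0,0,255),1); cv2.putText(im,str(y),(8,(y-y0)*f+4),0,.35,(0,0,255),1)
    cv2.imwrite(out,im)
E
python3 - <<'E'
from h import *
t=load("top0.npz");s=load("scene0.npz")
crop(t,200,190,300,290,6,"pics/t_stand.png")
crop(t,280,205,380,280,8,"pics/t_caddy.png")
crop(t,380,240,450,300,8,"pics/t_holder.png")
crop(t,230,70,480,220,3,"pics/t_rack.png")
crop(s,170,190,290,300,6,"pics/s_hold.png")
crop(s,190,130,450,370,3,"pics/s_rack.png")
E
```

```text
(no output)
```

View pics/t_holder.png

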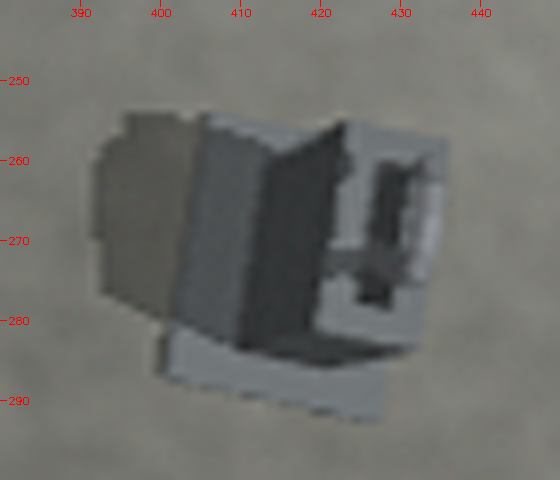

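View pics/t_stand.png

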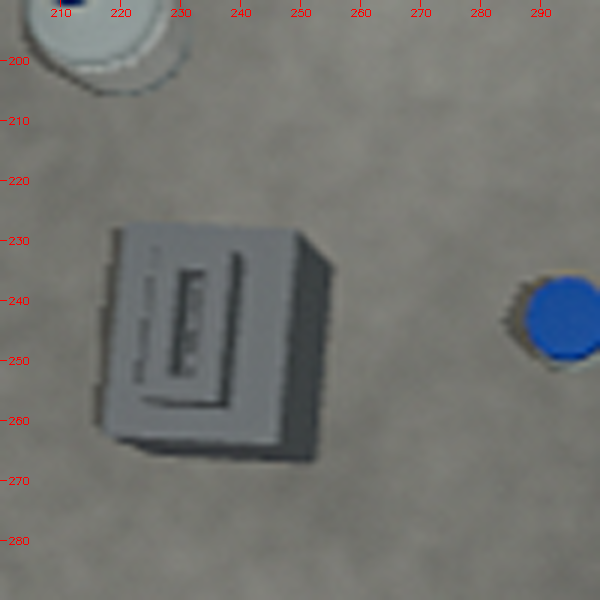

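View pics/t_caddy.png

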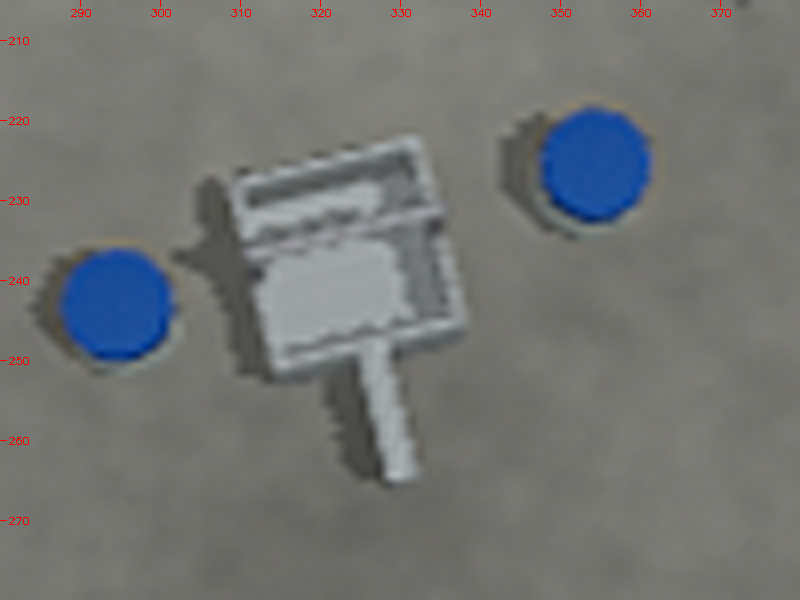

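View pics/t_rack.png

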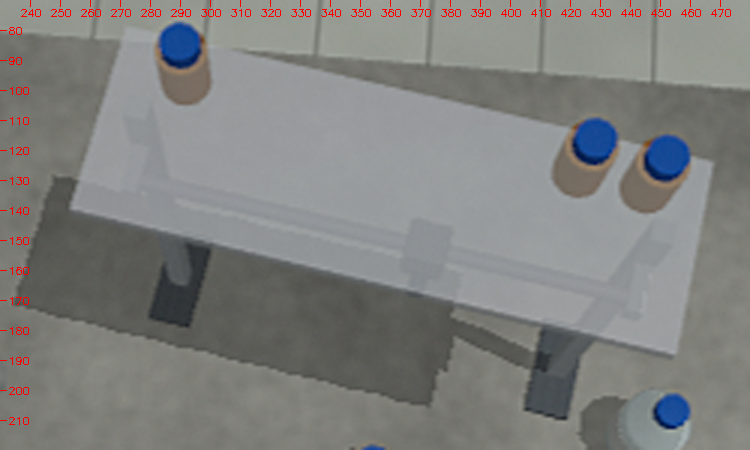

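View pics/s_rack.png

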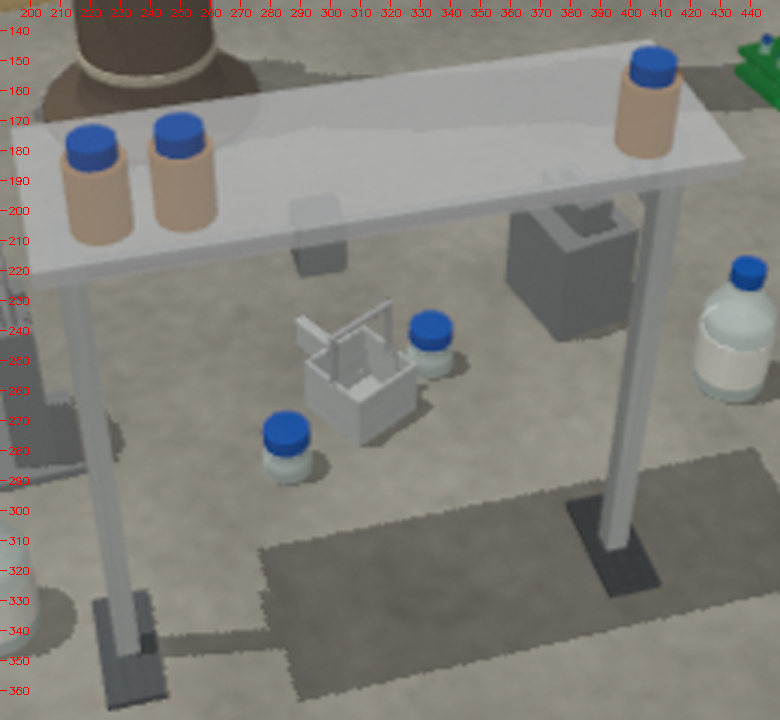

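View pics/s_hold.png

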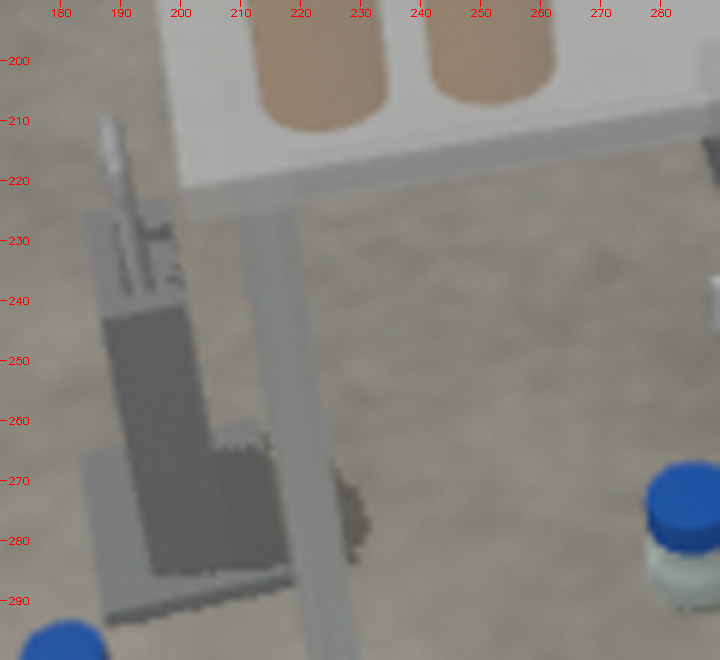

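```bash
python3 - <<'E'
from h import *
t=load("top0.npz");s=load("scene0.npz")
crop(t,245,70,305,150,8,"pics/z1.png",5)
crop(t,400,105,480,195,8,"pics/z2.png",5)
crop(s,190,135,290,225,8,"pics/z3.png",5)
crop(s,380,135,450,205,8,"pics/z4.png",5)
crop(s,175,200,215,250,14,"pics/z5.png",5)
crop(t,410,250,445,295,14,"pics/z6.png",5)
E
```

```text
(no output)
```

View pics/z1.png

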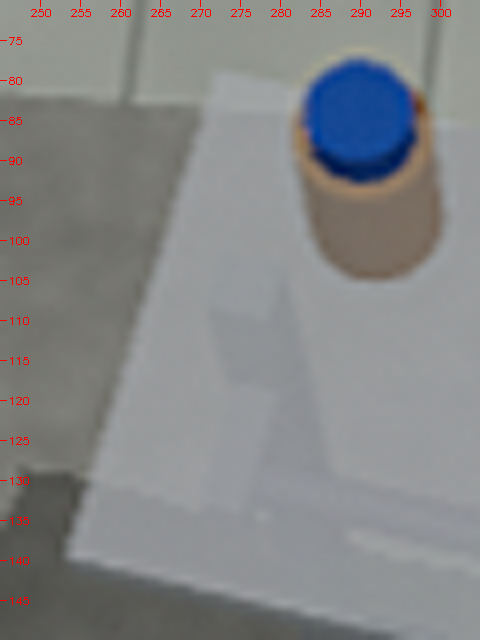

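View pics/z2.png

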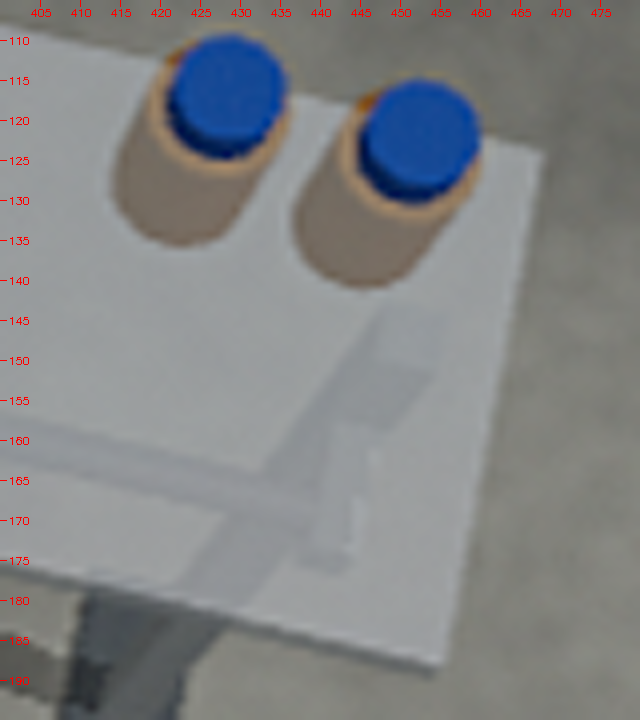

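View pics/z3.png

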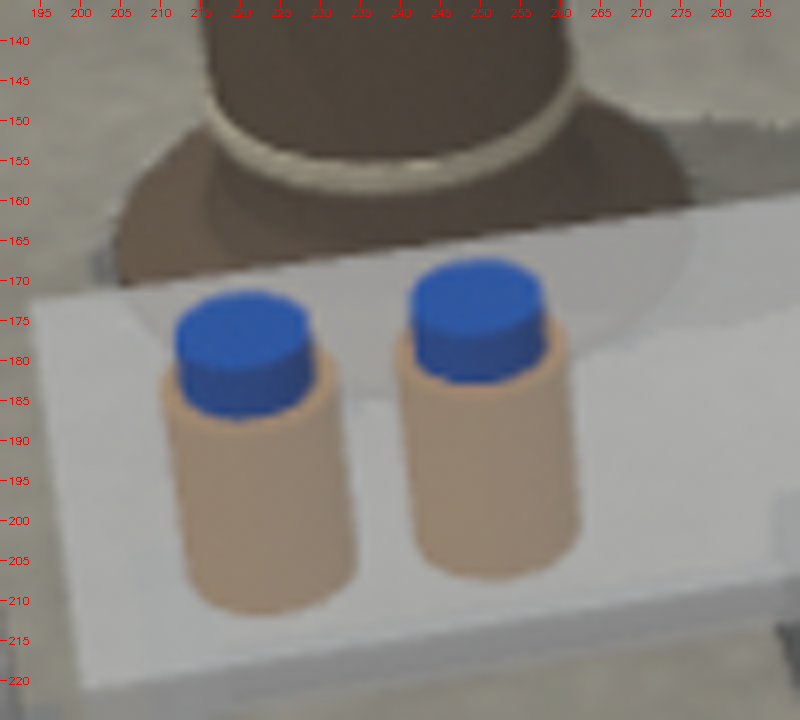

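View pics/z4.png

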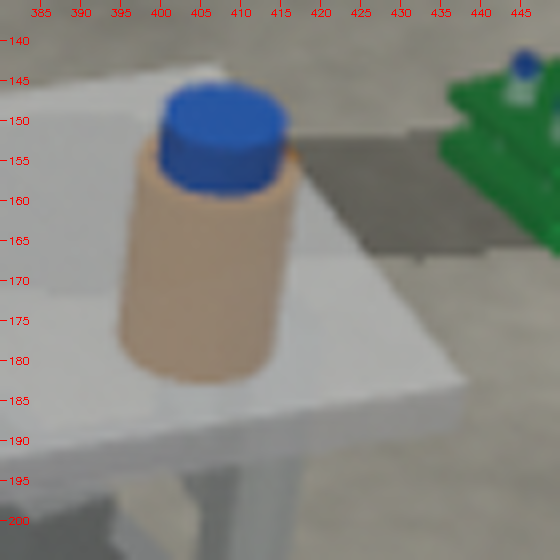

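View pics/z5.png

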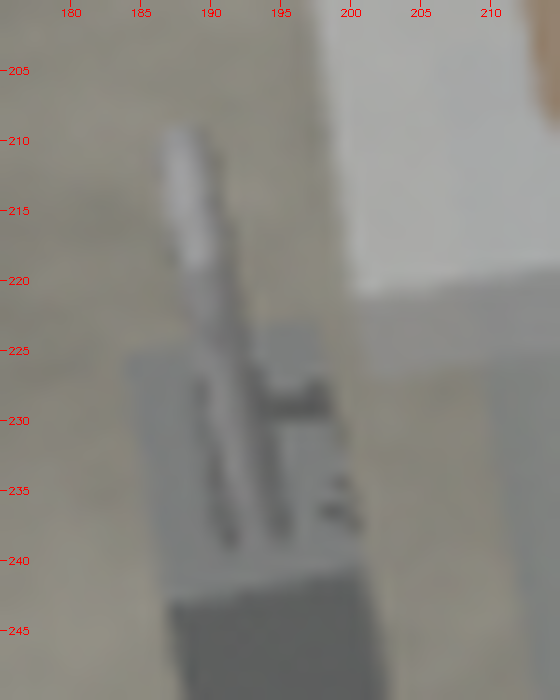

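View pics/z6.png

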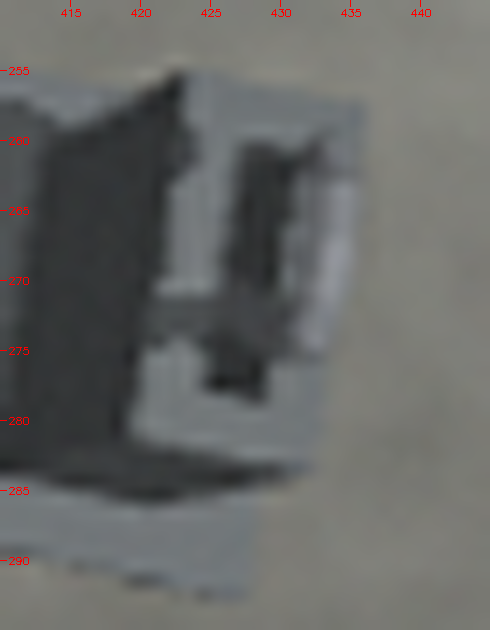

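```bash
cat >> h.py <<'E'
def fit2(model,meas):
    """rigid 2D fit model->meas (Kabsch): returns t, yaw, residuals"""
    m=np.array(model,float);q=np.array(meas,float)[:,:2];mc,qc=m.mean(0),q.mean(0)
    H=(m-mc).T@(q-qc);th=np.arctan2(H[0,1]-H[1,0],H[0,0]+H[1,1])
    R=np.array([[np.cos(th),-np.sin(th)],[np.sin(th),np.cos(th)]]);tt=qc-R@mc
    return tt,th,np.linalg.norm((m@R.T+tt)-q,axis=1)
def fitpix(cam,model,pix,z):
    return fit2(model,[cam.onz(u,v,z) for u,v in pix])
E
cat > fit1.py <<'E'
from h import *
np.set_printoptions(precision=4,suppress=True)
t=load("top0.npz");s=load("scene0.npz")
def show(n,r): print(n,r[0],"yaw %.2f"%np.degrees(r[1]),"res mm",r[2]*1e3)
# holder, model axes: +x up in top image (far), +y left
L,W=.0315,.0155
m=[(L,W),(L,-W),(-L,-W),(-L,W)]
show("holder top",fitpix(t,m,[(422.7,255.3),(436.2,257.2),(432.2,283.6),(419.5,281.2)],.143))
# scene: far(+x) is lower row in image ; +y is right
show("holder scene",fitpix(s,m,[(200.8,240.5),(187.3,243.3),(184.0,225.7),(197.5,223)],.143))
show("stand top",fitpix(t,[(.045,.036),(.045,-.036),(-.045,-.036),(-.045,.036)],[(219.5,228.3),(249,229),(246.5,263.3),(217.5,261.5)],.100))
# shelf top face z .387 : x -55..80, y+-200
sm=[(.080,.2),(.080,-.2),(-.055,-.2),(-.055,.2)]
r1=fitpix(t,sm,[(271.3,78.8),(467.8,124.2),(454.3,187.7),(253.6,139.6)],.387);show("rack top",r1)
r2=fitpix(s,sm,[(438,183),(200,221),(193.5,172),(407.3,143.6)],.387);show("rack scene",r2)
# caddy box top z .05 outer 64
c=.032
show("caddy top",fitpix(t,[(c,c),(c,-c),(-c,-c),(-c,c)],[(309.3,227),(332,222),(338.5,245.7),(315.3,252.3)],.050))
for n,(u,v),z in(("tab end",(329.7,265),.05),("bar L",(310.5,236.2),.095),("bar R",(335,231.3),.095),("jarA",(294.5,242.5),.046),("jarB",(354,225.5),.046)):print(n,t.onz(u,v,z))
for (u,v),z in(((372,152),.34),((363,143),.34)):print("clamp",t.onz(u,v,z))
E
python3 fit1.py
```

```text
holder top [ 0.4279 -0.2361] yaw -5.65 res mm [1.1411 0.7887 0.7494 0.5266]
holder scene [ 0.4325 -0.2361] yaw -6.62 res mm [1.5439 1.2294 1.23   0.8098]
stand top [0.4495 0.239 ] yaw 3.27 res mm [3.3945 2.7962 1.7207 4.0385]
rack top [ 0.6484 -0.0417] yaw -9.33 res mm [0.87   1.0362 1.7784 1.5676]
rack scene [ 0.6512 -0.0427] yaw -9.74 res mm [1.3438 0.902  0.7883 1.7486]
caddy top [0.4979 0.0168] yaw 19.16 res mm [2.6008 1.5008 0.7842 2.2608]
tab end [ 0.426  -0.0047  0.05  ]
bar L [0.4896 0.0493 0.095 ]
bar R [ 0.5073 -0.0111  0.095 ]
jarA [0.4767 0.0919 0.046 ]
jarB [ 0.5348 -0.0599  0.046 ]
clamp [ 0.6376 -0.0722  0.34  ]
clamp [ 0.6555 -0.0526  0.34  ]
```

```bash
cat > cloud.py <<'E'
from h import *
np.set_printoptions(precision=4,suppress=True)
def cloud(c):
    v,u=np.mgrid[0:400,0:640]
    p=cv2.undistortPoints(np.stack([u,v],-1).reshape(-1,1,2).astype(float),c.K,c.dist).reshape(400,640,2)
    z=c.d[...,None]
    P=np.concatenate([p[...,:1]*z,-p[...,1:]*z,-z],-1)@c.T[:3,:3].T+c.T[:3,3]
    P[c.d<=0]=np.nan
    return P
def sel(P,x,y,z): return (P[...,0]>x[0])&(P[...,0]<x[1])&(P[...,1]>y[0])&(P[...,1]<y[1])&(P[...,2]>z[0])&(P[...,2]<z[1])
def rect(P,m):
    q=P[m][:,:2].astype(np.float32)*1000; (c,sz,a)=cv2.minAreaRect(q); return np.array(c)/1e3,sz,a,len(q),np.median(P[m][:,2])
if __name__=="__main__":
    for n in("top","scene"):
        P=cloud(load(n+"0.npz")); print(n)
        print(" bench z",np.nanmedian(P[sel(P,(.3,.42),(.02,.2),(-.05,.05))][:,2]))
        for nm,b in dict(stand_top=((.37,.53),(.16,.32),(.09,.115)),stand_rim=((.37,.53),(.16,.32),(.118,.14)),holder=((.37,.5),(-.3,-.16),(.133,.152)),
          hook=((.37,.5),(-.3,-.16),(.158,.25)),caddybox=((.43,.56),(-.05,.08),(.042,.058)),bar=((.43,.56),(-.05,.08),(.085,.11)),shelf=((.5,.8),(-.3,.25),(.375,.395)),rail=((.6,.7),(-.2,.15),(.31,.335)),clamp=((.6,.7),(-.2,.15),(.336,.35)),jarA=((.44,.52),(.065,.13),(.035,.055)),jarB=((.48,.6),(-.1,-.03),(.035,.055)),botA=((.5,.75),(.15,.32),(.11,.14)),botB=((.5,.75),(-.4,-.2),(.11,.14))).items():
            m=sel(P,*b)
            print(" ",nm,rect(P,m) if m.sum()>3 else m.sum())
E
python3 cloud.py
```

```text
top
 bench z 0.000502033672554969
  stand_top (array([0.4511, 0.2404]), (90.86625671386719, 73.05742645263672), 2.243844747543335, 745, np.float64(0.100585669731176))
  stand_rim (array([0.4507, 0.2405]), (63.26063537597656, 32.00392150878906), 1.8260425329208374, 296, np.float64(0.12787031588543019))
  holder (array([ 0.4288, -0.2344]), (31.87065887451172, 63.44065856933594), 83.19893646240234, 261, np.float64(0.14278023948963958))
  hook (array([ 0.4293, -0.2346]), (8.019165992736816, 37.028629302978516), 82.86919403076172, 71, np.float64(0.20043877613576955))
  caddybox (array([0.5067, 0.014 ]), (100.3149642944336, 127.5936508178711), 66.18397521972656, 225, np.float64(0.04978221674202121))
  bar (array([0.4992, 0.0201]), (5.625660419464111, 64.74361419677734), 19.065574645996094, 64, np.float64(0.09755653054861879))
  shelf (array([ 0.6616, -0.0426]), (401.4004211425781, 137.49658203125), 80.5980224609375, 12540, np.float64(0.3873838980758095))
  rail 0
  clamp 0
  jarA (array([0.4765, 0.0948]), (34.438568115234375, 34.72522735595703), 6.414517879486084, 156, np.float64(0.0463904
[... 1339 characters left out ...]
 9907, np.float64(0.38700725854732676))
  rail (array([0.6767, 0.0179]), (221.37303161621094, 16.64351463317871), 82.1103515625, 94, np.float64(0.3150196994937741))
  clamp 0
  jarA (array([0.4797, 0.0912]), (32.462528228759766, 37.902225494384766), 64.21630859375, 156, np.float64(0.045459033355670586))
  jarB (array([ 0.5403, -0.0609]), (34.490821838378906, 36.38478088378906), 67.67308044433594, 192, np.float64(0.04554427268103567))
  botA (array([0.5979, 0.3074]), (27.445526123046875, 22.219547271728516), 7.1854248046875, 111, np.float64(0.12335585151586947))
  botB (array([ 0.6257, -0.2693]), (120.29817199707031, 27.39575958251953), 44.14844512939453, 282, np.float64(0.12418059740141013))
```

```bash
python3 - <<'E'
from cloud import *
def R(a): return np.array([[np.cos(a),-np.sin(a)],[np.sin(a),np.cos(a)]])
ho=np.array([.4298,-.2355]);ha=np.radians(-6.9)
t=load("top0.npz");s=load("scene0.npz")
for c in(t,s):
    P=cloud(c);m=sel(P,(.37,.5),(-.3,-.16),(.148,.25));q=P[m];l=(q[:,:2]-ho)@R(ha)
    for z0 in np.arange(.148,.21,.006):
        k=(q[:,2]>=z0)&(q[:,2]<z0+.006)
        if k.sum(): print("%.3f"%z0,k.sum(),"x %.4f..%.4f y %.4f..%.4f"%(l[k,0].min(),l[k,0].max(),l[k,1].min(),l[k,1].max()))
    print()
ro=np.array([.6497,-.0411]);ra=np.radians(-9.35)
for c,px in((t,[(363,143.5),(381,147.5),(380.5,152),(372,153)]),(s,[(287,196),(303,194.5),(296,208),(287,221),(305,219)])):
    for p in px: 
        print(p,[np.round((c.onz(*p,z)[:2]-ro)@R(ra),3) for z in(.34,.32,.30)])
crop(t,350,130,395,175,14,"pics/clampt.png",5);crop(s,275,180,325,230,14,"pics/clamps.png",5)
E
```

```text
0.148 4 x -0.0293..0.0177 y 0.0005..0.0097
0.154 3 x -0.0126..-0.0079 y 0.0030..0.0044
0.160 3 x -0.0150..-0.0078 y 0.0014..0.0038
0.166 1 x -0.0138..-0.0138 y 0.0049..0.0049
0.172 2 x -0.0141..-0.0119 y 0.0041..0.0045
0.178 2 x -0.0164..-0.0116 y 0.0026..0.0039
0.184 5 x -0.0192..0.0179 y 0.0016..0.0043
0.190 5 x -0.0186..0.0145 y -0.0004..0.0048
0.196 25 x -0.0176..0.0146 y -0.0032..0.0047
0.202 28 x -0.0129..0.0092 y -0.0024..0.0045

0.148 6 x -0.0087..-0.0037 y -0.0037..0.0030
0.154 10 x -0.0112..-0.0020 y -0.0047..0.0024
0.160 6 x -0.0122..-0.0037 y -0.0039..0.0032
0.178 2 x 0.0163..0.0167 y -0.0013..0.0008
0.184 8 x 0.0148..0.0203 y -0.0045..0.0019
0.190 9 x 0.0133..0.0197 y -0.0042..0.0023
0.196 17 x 0.0072..0.0172 y -0.0047..0.0031
0.202 19 x -0.0073..0.0100 y -0.0045..0.0030

(363, 143.5) [array([ 0.007, -0.011]), array([ 0.014, -0.01 ]), array([ 0.022, -0.01 ])]
(381, 147.5) [array([ 0.007, -0.048]), array([ 0.015, -0.049]), array([ 0.022, -0.05 ])]
(380.5, 152) [array([-0.003, -0.05 ]), array([ 0.005, -0.05 ]), array([ 0.012, -0.051])]
(372, 153) [array([-0.009, -0.033]), array([-0.002, -0.034]), array([ 0.006, -0.034])]
(287, 196) [array([-0.008, -0.047]), array([-0.034, -0.041]), array([-0.059, -0.036])]
(303, 194.5) [array([-0.005, -0.018]), array([-0.031, -0.012]), array([-0.056, -0.005])]
(296, 208) [array([ 0.03 , -0.039]), array([ 0.005, -0.033]), array([-0.019, -0.028])]
(287, 221) [array([ 0.06 , -0.061]), array([ 0.037, -0.057]), array([ 0.013, -0.052])]
(305, 219) [array([ 0.062, -0.031]), array([ 0.039, -0.025]), array([ 0.016, -0.02 ])]
```

View pics/clampt.png

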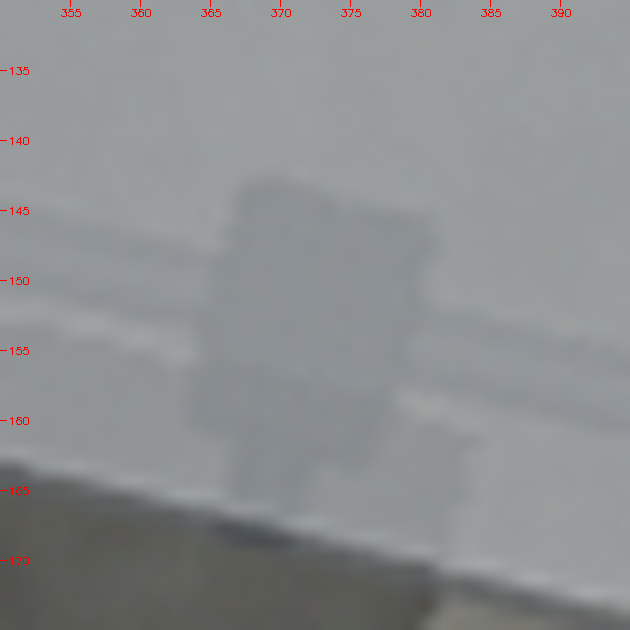

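View pics/clamps.png

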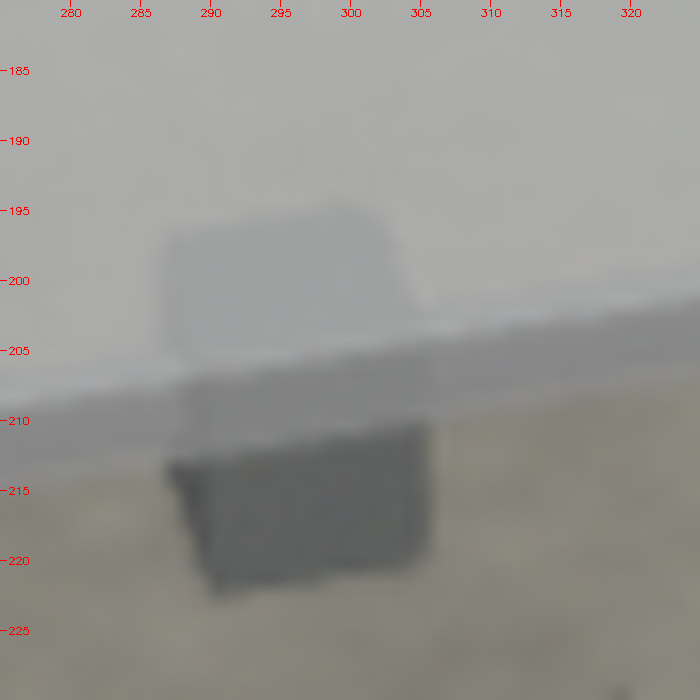

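```bash
cat > rob.py <<'E'
import numpy as np
from scipy.spatial.transform import Rotation as Ro
from workcell import env,camera
from h import *
np.set_printoptions(precision=4,suppress=True)
GD=-env.grip_depth
HO=np.array([.4298,-.2355]);HA=np.radians(-6.9)
ST=np.array([.4515,.2397]);SA=np.radians(2.0)
RK=np.array([.6497,-.0411]);RA=np.radians(-9.35)
CD=np.array([.5005,.0185]);CA=np.radians(19.3)
def tf(o,a,p):  # point in frame (o,a) -> world
    p=np.array(p,float);c,s=np.cos(a),np.sin(a)
    return np.array([o[0]+c*p[0]-s*p[1],o[1]+s*p[0]+c*p[1],p[2]])
def pose(g,yaw,th,flip=0):
    """grasp point g; hand heading yaw, th (rad) below horizontal; jaws horizontal. -> TCP pos, rpy"""
    a=np.array([np.cos(yaw)*np.cos(th),np.sin(yaw)*np.cos(th),-np.sin(th)])
    b=np.array([-np.sin(yaw),np.cos(yaw),0])*(-1 if flip else 1)
    M=np.c_[a,b,np.cross(a,b)]
    return np.array(g)+GD*a,Ro.from_matrix(M).as_euler('xyz')
def st(msg=""):
    s=env.state();print(msg,"t %.2f"%s["time_s"],"tcp",s["tool_pos"],"F",np.round(s["wrist_force"],1),"T",np.round(s["torque"],2),"op %.3f"%s["opening"]);return s
def pic(n,fn):
    c=camera(n);np.savez(fn+".npz",**c);return Cam(c)
E
python3 - <<'E'
from rob import *
D=np.pi/2
for fl in(0,1):
    print("flip",fl)
    for n,g,y,th in [("via",(.40,.25,.35),0,D),("holdhov",tf(HO,HA,(-.006,0,.255)),HA,D),("holdgrip",tf(HO,HA,(-.006,0,.175)),HA,D),("holdup",tf(HO,HA,(-.006,0,.32)),HA,D),
      ("standhov",tf(ST,SA,(-.006,0,.32)),SA,D),("standin",tf(ST,SA,(-.006,0,.267)),SA,D),
      ("st30",tf(ST,SA,(.007,0,.164)),SA,np.radians(30)),("st40",tf(ST,SA,(.007,0,.164)),SA,np.radians(40)),
      ("rail30",tf(RK,RA,(.007,.08,.2)),RA,np.radians(30)),("rail30pre",tf(RK,RA,(-.06,.08,.225)),RA,np.radians(30)),("rail40",tf(RK,RA,(.007,.08,.2)),RA,np.radians(40)),
      ("cad45",tf(CD,CA,(-.06,0,.035)),CA,np.radians(45)),("cad55",tf(CD,CA,(-.06,0,.035)),CA,np.radians(55)),("hang45",tf(RK,RA,(-.06,.08,.087)),RA,np.radians(45)),("hang55",tf(RK,RA,(-.06,.08,.087)),RA,np.radians(55))]:
        print(n,env.ik(*pose(g,y,th,fl)))
E
```

```text
flip 0
via [-0.7755  0.0643  0.1215  1.8096 -0.0082  1.2681  0.919 ]
holdhov [-0.457   0.238   1.0329  1.9656 -0.2337  1.0641  2.1286]
holdgrip [-0.4919  0.4852  1.1952  2.0631 -0.5557  0.9657  2.4496]
holdup [ 0.6048  0.1243 -0.2197  1.8139  0.0289  1.2065  1.8267]
standhov [-0.7141  0.1463  0.1423  1.7888 -0.0221  1.2081  1.0402]
standin [-0.7008  0.1892  0.1297  1.8654 -0.0275  1.0887  1.0451]
st30 None
st40 [-1.2676  0.2736  0.3048  2.5203  1.8807  0.6336 -1.155 ]
rail30 [-0.5746  0.4031  0.2886  2.3363  2.5386  0.6316 -1.4126]
rail30pre [-0.8535  0.2804  0.4916  2.4663  2.4399  0.6241 -1.379 ]
rail40 [-0.4128  0.3274  0.1374  2.2324  2.1878  0.3788 -0.9839]
cad45 None
cad55 None
hang45 [-0.2175  0.492  -0.16    2.3573  2.3339  0.5944 -1.1892]
hang55 [-0.2204  0.4395 -0.0957  2.2558  1.9326  0.3186 -0.7512]
flip 1
via [-1.189   0.0516  0.5611  1.8317 -0.0288  1.2663 -2.1907]
holdhov [-0.6141  0.3563  1.3021  1.9705 -0.3861  1.104  -0.8394]
holdgrip [-0.3232  0.3535  0.9116  2.0564 -0.3583  0.8952 -0.9039]
holdup [-0.5098  0.1388  1.0406  1.8715 -0.1283  1.2024 -1.1182]
standhov [-1.119   0.1521  0.6089  1.8117 -0.0929  1.2063 -2.0183]
standin [-1.1179  0.2051  0.6239  1.8896 -0.1347  1.0885 -1.9771]
st30 None
st40 [-1.5166  0.3085  0.6051  2.534   1.9556  0.5438  1.9022]
rail30 [ 0.1944  0.4671 -0.6285  2.2879  2.2937  0.853   2.1867]
rail30pre [-0.053   0.2878 -0.4241  2.4183  2.2304  0.7902  2.0769]
rail40 [-0.4564  0.3289  0.1893  2.2351  2.2128  0.3661  2.1259]
cad45 None
cad55 None
hang45 [ 0.0027  0.5222 -0.4221  2.3432  2.235   0.6805  2.1127]
hang55 [-0.4476  0.4419  0.179   2.2707  2.13    0.2209  2.1543]<sys>:0: UserWarning: Gimbal lock detected. Setting third angle to zero since it is not possible to uniquely determine all angles.
```

```bash
python3 - <<'E' 2>/dev/null
from rob import *
for th in(58,60,65,70,75):
  for fl in(0,1):
    for n,g,y in [("cad",tf(CD,CA,(-.06,0,.035)),CA),("cadup",tf(CD,CA,(-.06,0,.16)),CA),("hangpre",tf(RK,RA,(-.12,.08,.11)),RA),("hang",tf(RK,RA,(-.06,.08,.087)),RA)]:
        print(th,fl,n,env.ik(*pose(g,y,np.radians(th),fl)))
for th in(35,40,45,50):
    for fl in (0,1): print("st",th,fl,env.ik(*pose(tf(ST,SA,(.007,0,.164)),SA,np.radians(th),fl)),env.ik(*pose(tf(ST,SA,(-.05,0,.21)),SA,np.radians(th),fl)))
E
```

```text
58 0 cad None
58 0 cadup None
58 0 hangpre [-0.4418  0.3157  0.1021  2.3449  1.6274  0.2332 -0.5147]
58 0 hang [-0.4294  0.4354  0.1753  2.2355  1.7681  0.1634 -0.6106]
58 1 cad None
58 1 cadup [ 0.9334  0.1348 -0.9179  2.4512 -0.8296  0.1271 -0.3849]
58 1 hangpre [-0.5131  0.3177  0.1857  2.3494  1.6452  0.2066  2.6037]
58 1 hang [-0.4254  0.4351  0.1703  2.2353  1.7649  0.1654  2.5348]
60 0 cad None
60 0 cadup [ 0.9142  0.1342 -0.913   2.4285 -0.4993  0.1579  2.415 ]
60 0 hangpre [-0.517   0.3162  0.2053  2.3265  1.3587  0.1828 -0.2418]
60 0 hang [-0.403   0.4324  0.155   2.2104  1.41    0.1524 -0.2416]
60 1 cad None
60 1 cadup [-0.1589  0.0437  0.1934  2.4844 -1.0137  0.2241 -0.2474]
60 1 hangpre None
60 1 hang None
65 0 cad [ 0.6838  0.5196 -0.7986  2.4694  2.1311  0.2486 -0.1591]
65 0 cadup [ 0.7664  0.126  -0.796   2.375  -0.1803  0.2678  2.0649]
65 0 hangpre [-0.6035  0.3267  0.3458  2.2719  0.4475  0.1848  0.6862]
65 0 hang [-0.4534  0.4403  0.2477  2.1524  0.3953  0.1715  0.7812]
65 1 cad [ 0.5257  0.463  -0.6087  2.478   2.4854  0.1793  2.6017]
65 1 cadup [-0.8175  0.0389  
[... 1464 characters left out ...]
.8807  0.6336 -1.155 ] [-0.9656  0.0918 -0.2189  2.5288  1.5115  0.7934 -0.8641]
st 40 1 [-1.5166  0.3085  0.6051  2.534   1.9556  0.5438  1.9022] [-0.9656  0.0918 -0.2189  2.5288  1.5115  0.7934  2.2775]
st 45 0 [-1.2214  0.2269  0.3053  2.4761  1.7286  0.5306 -0.9403] [-1.2787  0.0357  0.1717  2.5046  1.3727  0.6803 -0.6653]
st 45 1 [-1.7989  0.3709  1.0351  2.5038  1.9994  0.2701  1.9171] [ 0.0792  0.2141 -1.2474  2.4392  1.4557  0.8833  2.4683]
st 50 0 [-1.1764  0.1963  0.3086  2.4278  1.5082  0.4474 -0.6684] [-1.2192  0.012   0.174   2.4561  1.1993  0.6219 -0.4384]
st 50 1 [-1.7854  0.3292  1.0661  2.4563  1.5617  0.1852  2.415 ] [ 0.1712  0.1764 -1.2601  2.3907  1.3123  0.7766  2.6569]
```

```bash
python3 - <<'E' 2>/dev/null
from rob import *
D=np.pi/2
st()
env.move_pose(*pose((.40,.22,.36),0,D,0));st("via");print(env.state()["qpos"])
p=pose(tf(HO,HA,(-.006,0,.255)),HA,D,0);print(env.ik(*p))
env.move_pose(*p);s=st("hov");print(s["qpos"])
c=pic("top","top1");cv2.imwrite("pics/top1.png",c.img)
c=pic("scene","scene1");crop(c,140,120,300,300,4,"pics/scene1.png")
E
```

```text
t 0.10 tcp [0.2088 0.5886 0.2305] F [ 0.8 -0.6 -0.3] T [-0.03 -0.01 -0.03] op 0.998
via t 1.68 tcp [0.3997 0.2209 0.341 ] F [ 0.8  0.  -0.1] T [-0.04  0.03  0.01] op 0.999
[-0.7639  0.0289  0.158   1.8243 -0.0049  1.289   0.9673]
[-0.3297  0.2011  0.8618  1.9606 -0.1751  1.0556  2.0594]
hov t 3.39 tcp [ 0.4246 -0.2337  0.2363] F [-0.7  0.1 -0.1] T [-0.03 -0.02  0.04] op 0.999
[-0.3307  0.2012  0.8602  1.9603 -0.1753  1.0558  2.0588]
```

View pics/scene1.png

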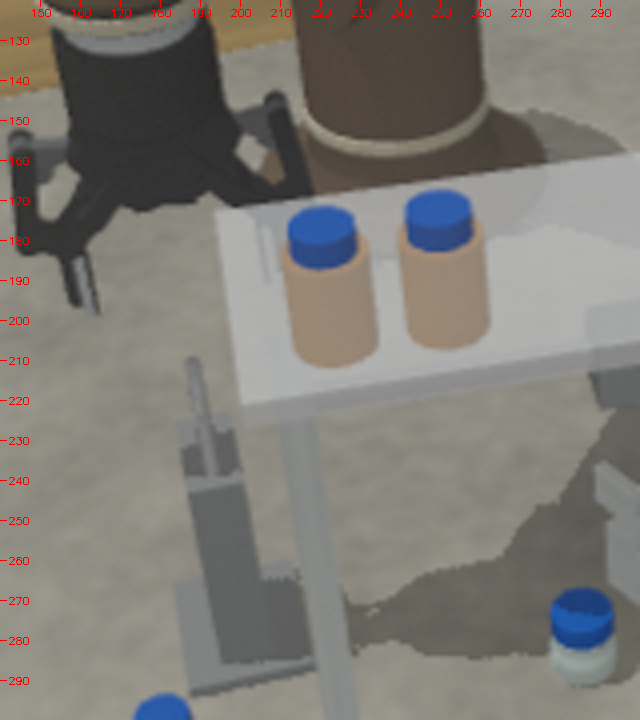

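View pics/top1.png

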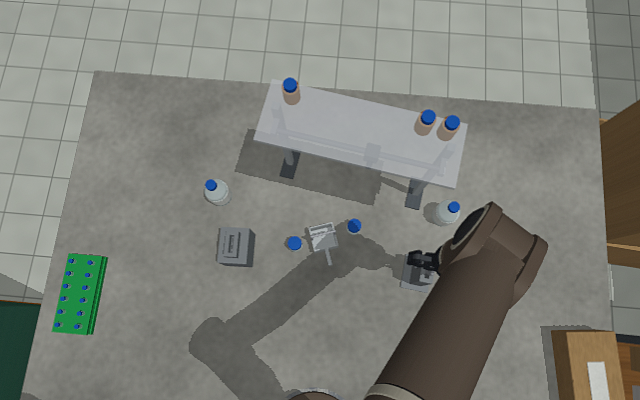

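```bash
python3 - <<'E' 2>/dev/null
from rob import *
D=np.pi/2
p,r=pose(tf(HO,HA,(-.006,0,.175)),HA,D,0)
env.move_linear(p,vel=.12);s=st("down")
print("target",p, "rot dev deg",np.degrees((Ro.from_euler('xyz',s["ee_rot"])*Ro.from_euler('xyz',r).inv()).magnitude()))
b=np.array([-np.sin(HA),np.cos(HA),0]);print("lateral err mm",(s["tool_pos"]-p)@b*1e3)
env.close_gripper(60);s=st("closed");print("lateral F",s["wrist_force"]@b)
c=pic("scene","scene2");crop(c,140,120,300,300,4,"pics/scene2.png")
E
```

```text
down t 4.31 tcp [ 0.4242 -0.2351  0.1568] F [0.4 0.1 0.9] T [0.07 0.   0.03] op 0.995
target [ 0.4238 -0.2348  0.1563] rot dev deg 0.04386010986049271
lateral err mm -0.28640023775475143
closed t 5.01 tcp [ 0.424  -0.235   0.1565] F [-0.3  0.5  3.2] T [-0.18  0.13  0.04] op 0.075
lateral F 0.4982126135695151
```

View pics/scene2.png

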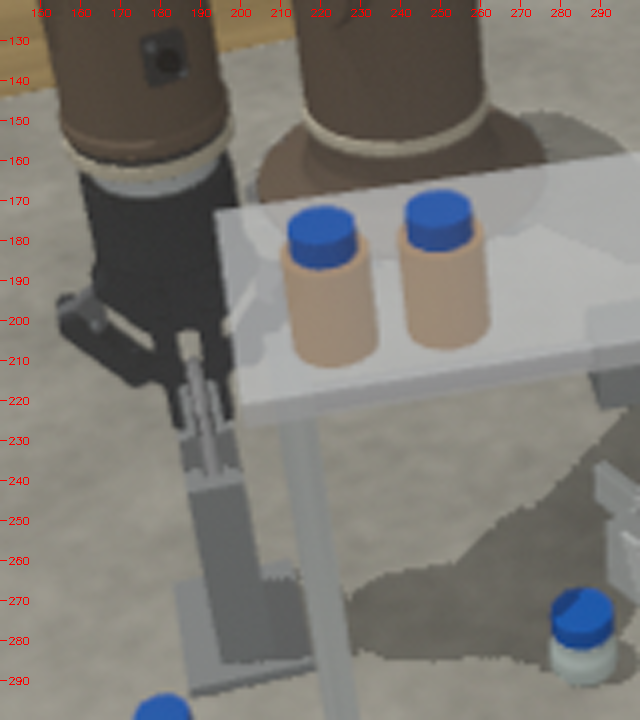

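```bash
python3 - <<'E' 2>/dev/null
from rob import *
D=np.pi/2
p,r=pose(tf(HO,HA,(-.006,0,.175)),HA,D,0)
env.move_linear(p+[0,0,.15],vel=.15);st("up")
p2,r2=pose(tf(ST,SA,(-.006,0,.175+.092+.055)),SA,D,0)
try:
    env.move_linear(p2,rotation=r2,vel=.22)
except env.PlanningError as e: print("ERR",e)
s=st("stand hover");print(p2,s["qpos"])
c=pic("scene","scene3");crop(c,330,100,480,260,4,"pics/scene3.png")
c=pic("top","top3");crop(c,180,170,300,290,5,"pics/top3.png")
E
```

```text
up t 6.21 tcp [ 0.4234 -0.2345  0.3055] F [-0.  -1.  -1.1] T [ 0.   -0.01 -0.03] op 0.075
stand hover t 8.52 tcp [0.4457 0.2386 0.3034] F [0.5 0.3 0.2] T [-0.01 -0.05 -0.01] op 0.075
[0.4455 0.2395 0.3033] [-0.9437  0.143   0.4061  1.7996 -0.0601  1.2109  1.0842]
```

View pics/scene3.png

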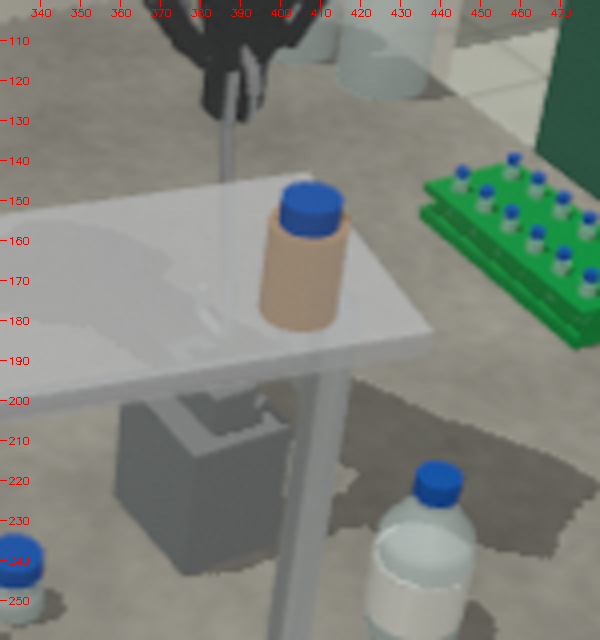

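View pics/top3.png

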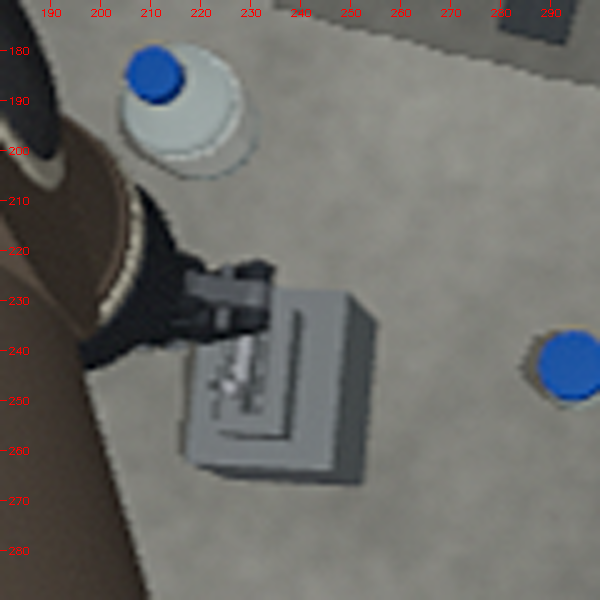

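```bash
python3 - <<'E' 2>/dev/null
from cloud import *
def R(a): return np.array([[np.cos(a),-np.sin(a)],[np.sin(a),np.cos(a)]])
P=cloud(load("top3.npz")); P0=cloud(load("top0.npz"))
o=np.array([.4509,.24045]);a=np.radians(2.0)
m=sel(P,(.38,.52),(.2,.28),(.135,.29));q=P[m];l=(q[:,:2]-o)@R(a)
i=np.argsort(q[:,2])
for k in i: print(np.round([*l[k]*1e3,q[k,2]*1e3],1),end=" ")
print()
# slot edges from top0: pixels below rim within the slot
m=sel(P0,(.42,.48),(.21,.27),(.099,.124));l=(P0[m][:,:2]-o)@R(a);k=(abs(l[:,1])<.012)&(abs(l[:,0])<.028)
print("slot pts",np.round(np.c_[l[k],P0[m][k][:,2]]*1e3,1)[::4])
m=sel(P0,(.41,.49),(.21,.27),(.124,.132));print("rim rect",rect(P0,m));l=(P0[m][:,:2]-o)@R(a);print(np.percentile(l,[0,1,99,100],axis=0)*1e3)
E
```

```text
[ -0.6  -3.2 156.8] [ -1.2   0.8 159.7] [ -3.3  -4.1 159.8] [  6.1  -3.3 160.1] [ -1.4   2.9 160.8] [ -6.    0.1 160.9] [  3.6  -3.7 160.9] [  3.2   3.3 161.2] [  0.8   3.  161.6] [ -1.3  -2.  161.6] [  5.7  -1.4 162.2] [ 10.3   1.4 162.4] [  3.3  -1.7 162.4] [-10.8  -3.1 162.6] [ -4.    2.3 162.6] [-15.5  -3.6 162.7] [  1.   -4.3 162.8] [ -3.9  -0.2 163. ] [  0.8   0.3 163. ] [ -8.8   1.7 163.1] [  7.8   1.  163.1] [  5.5   0.7 163.2] [ -6.2  -2.8 163.3] [ 10.4  -3.5 163.3] [  7.9  -1.4 163.4] [-13.3  -3.6 163.7] [  0.8  -2.2 163.9] [ -6.5   1.7 164.1] [  3.    0.3 164.1] [ -8.8  -0.9 164.2] [  7.9  -4.1 164.7] [ 10.1  -1.5 164.9] [ -8.7  -3.4 164.9] [-18.4   0.2 165.3] [ -4.2  -3.3 166.2] [-18.4  -2.5 167. ] [-11.7  -2.3 169. ] [-16.9  -3.9 173.8] [-12.5  -1.3 175. ] [-14.7  -3.9 175. ] [-17.4   0.1 176.5] [-15.3  -0.  178.2] [-17.8   1.9 178.7] [-17.6  -2.9 179.5] [-13.3   2.1 179.9] [-15.7  -3.3 182.5] [-13.5  -0.9 182.7] [-15.9   1.1 183. ] 
slot pts [[ 26.7 -10.4 122.6]
 [ 21.7  -3.  120.5]
 [ 18.9  -6.5 123.9]
 [ 19.2   3.1 101.7]
 [ 11.    5.3 122.6]
 [  8.7   5.3 121.5]
 [  7.5   4.6 112.7]
 [  6.7   4.7 100.4]
 [  4.1   4.2 101.3]
 [  1.7   4.1 100.7]
 [ -0.8   3.8 100.9]
 [ -3.2   3.8  99.7]
 [ -6.1   5.5 102. ]
 [-13.6   5.2 123.1]
 [-14.1   6.3 106.2]
 [-16.7   5.7 107.8]
 [-18.5   4.2 102.5]]
rim rect (array([0.4509, 0.2407]), (62.50515365600586, 31.942459106445312), 2.4549362659454346, 252, np.float64(0.12804573402499442))
[[-31.3164 -15.905 ]
 [-31.1819 -15.6092]
 [ 30.8193  15.7895]
 [ 31.3998  16.0823]]
```

```bash
python3 - <<'E' 2>/dev/null
from rob import *
D=np.pi/2
b=np.array([-np.sin(SA),np.cos(SA),0])*-.0003
for dz,v in((.029,.1),(.018,.05),(.0005,.06)):
    p2,r2=pose(tf(ST,SA,(-.006,0,.175+.092+dz))+b,SA,D,0)
    env.move_linear(p2,rotation=r2,vel=v);s=st("dz %.3f"%dz);print(s["tool_pos"]-p2)
    if abs(s["wrist_force"]).max()>15: print("STOP");break
c=pic("top","top4");crop(c,180,170,300,290,5,"pics/top4.png")
E
```

```text
dz 0.029 t 9.03 tcp [0.4454 0.239  0.2772] F [ 0.5  1.  -1.8] T [ 0.01  0.01 -0.04] op 0.075
[-0.0001 -0.0002 -0.0001]
dz 0.018 t 9.39 tcp [0.4454 0.2391 0.2661] F [ 0.1 -0.6 -0.7] T [0.01 0.02 0.03] op 0.075
[-0.0001 -0.0001 -0.0002]
dz 0.001 t 9.83 tcp [0.4455 0.2392 0.2485] F [0.2 0.8 1. ] T [ 0.05  0.08 -0.  ] op 0.079
[-0.      0.     -0.0003]
```

View pics/top4.png

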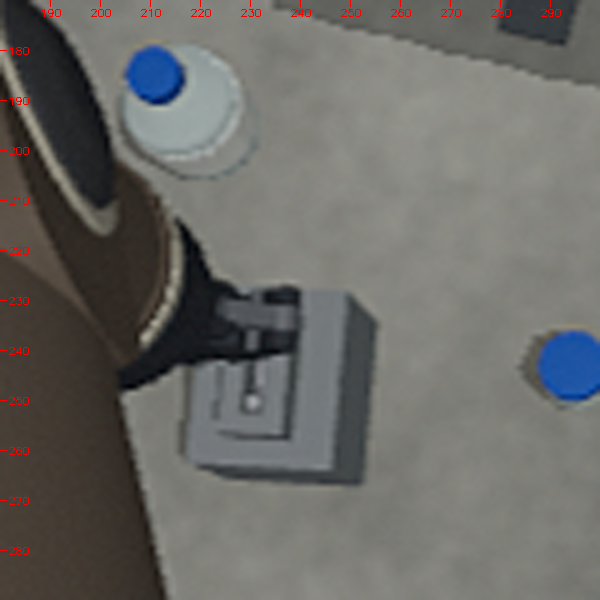

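```bash
python3 - <<'E' 2>/dev/null
from rob import *
env.let_go();s=st("open")
p=s["tool_pos"]
env.move_linear(p+[0,0,.095],vel=.25);s=st("up");print(s["qpos"])
c=pic("top","top5");crop(c,180,170,300,290,5,"pics/top5.png")
for th in (40,43,46):
  for fl in(0,1):
    for n,g in(("safe",(-.09,0,.30)),("safe2",(-.06,0,.33)),("pre",(.007-.05*np.cos(np.radians(th)),0,.164+.05*np.sin(np.radians(th)))),("grasp",(.007,0,.164))):
        print(th,fl,n,env.ik(*pose(tf(ST,SA,g),SA,np.radians(th),fl)))
E
```

```text
open t 10.62 tcp [0.4455 0.2392 0.2488] F [ 0.2 -0.2 -0. ] T [0.04 0.03 0.03] op 0.999
up t 11.16 tcp [0.4456 0.2393 0.3443] F [-0.5  0.1 -0.2] T [-0.03 -0.03  0.03] op 1.003
[-0.9513  0.1162  0.4077  1.733  -0.0481  1.301   1.0724]
40 0 safe [-0.6463 -0.1613 -0.5815  2.4322  1.0954  0.8213 -0.4101]
40 0 safe2 [-0.6662 -0.1803 -0.4616  2.3673  1.0624  0.7964 -0.2616]
40 0 pre [-0.7962  0.1573 -0.3399  2.5131  1.6125  0.7967 -0.9218]
40 0 grasp [-0.9419  0.2676 -0.0681  2.5005  1.8299  0.7299 -1.0849]
40 1 safe [-1.3107 -0.1787 -0.0098  2.4629  1.1304  0.9464  2.6766]
40 1 safe2 [-1.2611 -0.2023  0.0427  2.3947  1.1163  0.9203  2.819 ]
40 1 pre [-1.1914  0.1367  0.0831  2.5364  1.6182  0.7301  2.2002]
40 1 grasp [-1.1287  0.2667  0.144   2.512   1.8548  0.6759  2.0194]
43 0 safe [-0.6725 -0.1731 -0.5165  2.4066  1.0107  0.7977 -0.2987]
43 0 safe2 [-0.7395 -0.1861 -0.3645  2.3414  0.9793  0.7954 -0.1598]
43 0 pre [-0.8272  0.123  -0.2607  2.4865  1.5315  0.7162 -0.801 ]
43 0 grasp [-0.9783  0.2387  0.0071  2.4786  1.762   0.6421 -0.9859]
43 1 safe [-1.2855 -0.1919  0.0064  2.4349  1.0619  0.9177  2.7749]
43 1 safe2 [-1.7697 -0.2926  0.4875  2.3862  1.1211  1.0545  2.8453]
43 1 pre [-1.1561  0.107   0.0876  2.5056  1.5313  0.6721  2.3329]
43 1 grasp [-1.1006  0.2384  0.1452  2.4861  1.7758  0.6092  2.1358]
46 0 safe [-0.7436 -0.18   -0.416   2.3824  0.9302  0.793  -0.1956]
46 0 safe2 [-0.8113 -0.1895 -0.2696  2.315   0.8997  0.8017 -0.063 ]
46 0 pre [-0.8503  0.0972 -0.1917  2.4576  1.4316  0.6509 -0.664 ]
46 0 grasp [-1.0304  0.2157  0.0994  2.456   1.6728  0.5595 -0.8678]
46 1 safe [-1.6901 -0.2569  0.3812  2.425   1.049   1.0044  2.8144]
46 1 safe2 None
46 1 pre [-1.119   0.0845  0.0904  2.4731  1.4274  0.6221  2.4775]
46 1 grasp [-1.0717  0.2158  0.1459  2.4585  1.6761  0.5491  2.2689]
```

View pics/top5.png

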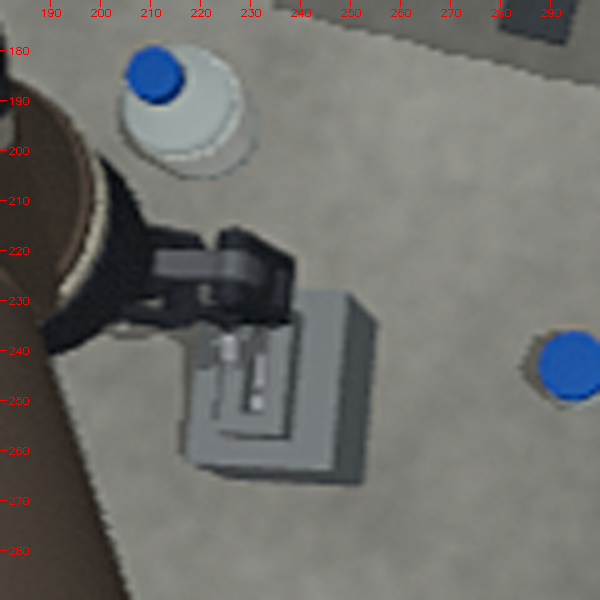

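```bash
python3 - <<'E' 2>/dev/null
from rob import *
th=np.radians(40)
p,r=pose(tf(ST,SA,(-.09,0,.37)),SA,np.pi/2,0)
env.move_linear(p,vel=.3)
env.move_pose(*pose(tf(ST,SA,(-.09,0,.30)),SA,th,0));s=st("safe");print(s["qpos"])
c=pic("top","top6");crop(c,160,150,300,290,5,"pics/top6.png")
c=pic("scene","scene6");crop(c,330,60,480,260,4,"pics/scene6.png")
from cloud import *
o=np.array([.4509,.24055])
def R(a): return np.array([[np.cos(a),-np.sin(a)],[np.sin(a),np.cos(a)]])
P=cloud(c if 0 else load("top6.npz"));m=sel(P,(.40,.5),(.2,.28),(.132,.32));q=P[m];l=(q[:,:2]-o)@R(SA)
for z0 in np.arange(.13,.31,.012):
    k=(q[:,2]>=z0)&(q[:,2]<z0+.012)
    if k.sum(): print("%.3f"%z0,k.sum(),"x %.4f..%.4f y %.4f..%.4f"%(l[k,0].min(),l[k,0].max(),l[k,1].min(),l[k,1].max()))
E
```

```text
safe t 12.84 tcp [0.3765 0.2368 0.2879] F [ 0.9 -0.4  0.6] T [0.03 0.79 0.02] op 1.003
[-0.7158 -0.1586 -0.521   2.4337  1.0978  0.8353 -0.4154]
0.130 6 x -0.0188..0.0294 y -0.0159..0.0081
0.142 2 x 0.0074..0.0130 y -0.0089..-0.0071
0.154 2 x 0.0094..0.0116 y -0.0093..-0.0068
0.166 2 x 0.0064..0.0098 y -0.0117..-0.0072
0.178 1 x 0.0029..0.0029 y -0.0139..-0.0139
0.190 2 x 0.0030..0.0037 y -0.0138..-0.0126
0.202 3 x -0.0024..0.0022 y -0.0170..-0.0114
0.214 1 x -0.0025..-0.0025 y -0.0183..-0.0183
0.226 3 x -0.0073..-0.0038 y -0.0205..-0.0183
0.238 2 x -0.0080..-0.0053 y -0.0220..-0.0185
0.250 2 x -0.0124..-0.0112 y -0.0242..-0.0226
0.262 1 x -0.0100..-0.0100 y -0.0232..-0.0232
0.274 11 x -0.0182..0.0166 y -0.0272..-0.0206
0.286 54 x -0.0172..0.0166 y -0.0290..-0.0201
0.298 1 x -0.0044..-0.0044 y -0.0241..-0.0241
```

View pics/top6.png

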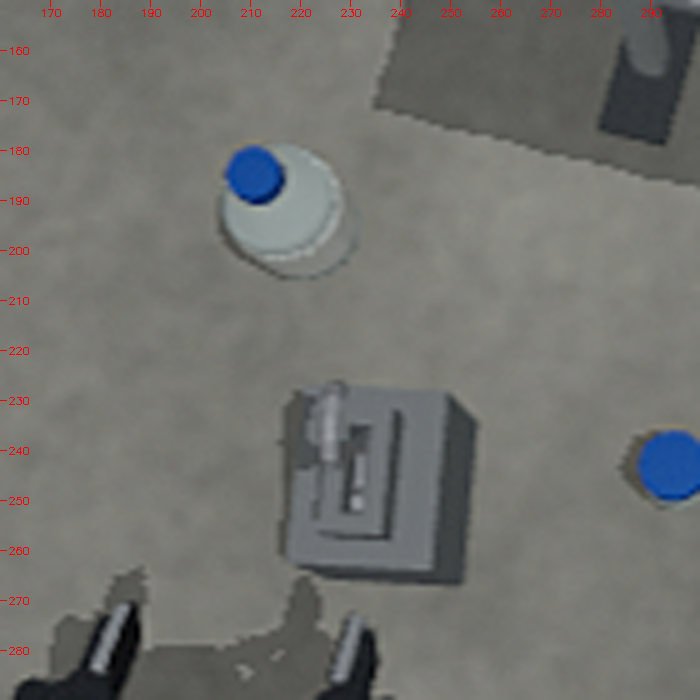

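View pics/scene6.png

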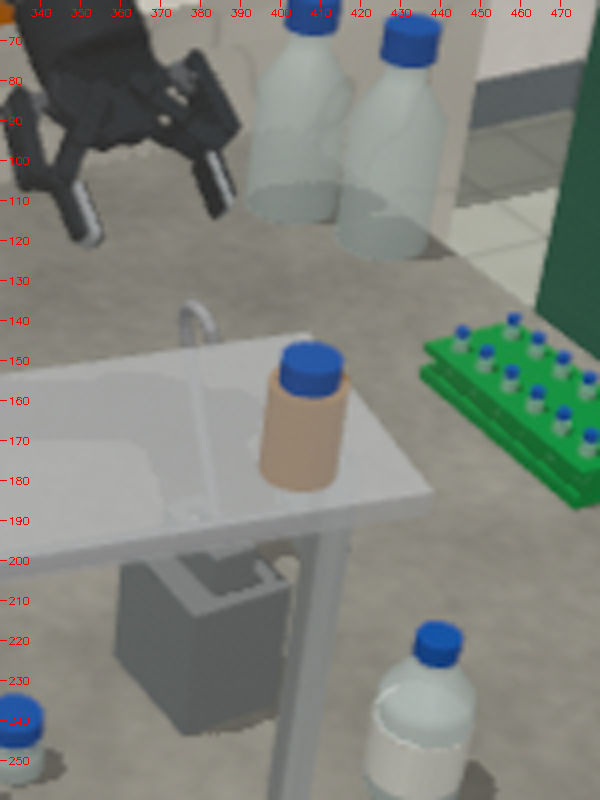

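```bash
python3 - <<'E' 2>/dev/null
from rob import *
th=np.radians(40);c,s_=np.cos(th),np.sin(th)
b=np.array([-np.sin(SA),np.cos(SA),0])*-.0003
q=env.ik(*pose(tf(ST,SA,(.007-.06*c,0,.164+.06*s_))+b,SA,th,0));print(q)
env.set_joints(q);st("pre")
p,r=pose(tf(ST,SA,(.007,0,.164))+b,SA,th,0)
env.move_linear(p,rotation=r,vel=.12);s=st("at");print(s["tool_pos"]-p)
env.close_gripper(60);s=st("closed")
cc=pic("top","top7");crop(cc,160,150,300,290,5,"pics/top7.png")
cc=pic("scene","scene7");crop(cc,330,60,480,260,4,"pics/scene7.png")
E
```

```text
[-0.661   0.1457 -0.5031  2.5084  1.5739  0.8248 -0.8885]
pre t 13.47 tcp [0.427  0.2383 0.1902] F [-0.6  0.7 -0. ] T [-0.02  0.78  0.01] op 1.001
at t 14.12 tcp [0.4728 0.2406 0.1534] F [-0.5  0.2  0.1] T [-0.05  0.79  0.04] op 1.003
[-0.      0.0004  0.0014]
closed t 14.82 tcp [0.4729 0.2401 0.1521] F [-0.8 -1.6  1.6] T [-0.12  0.7  -0.06] op 0.073
```

View pics/top7.png

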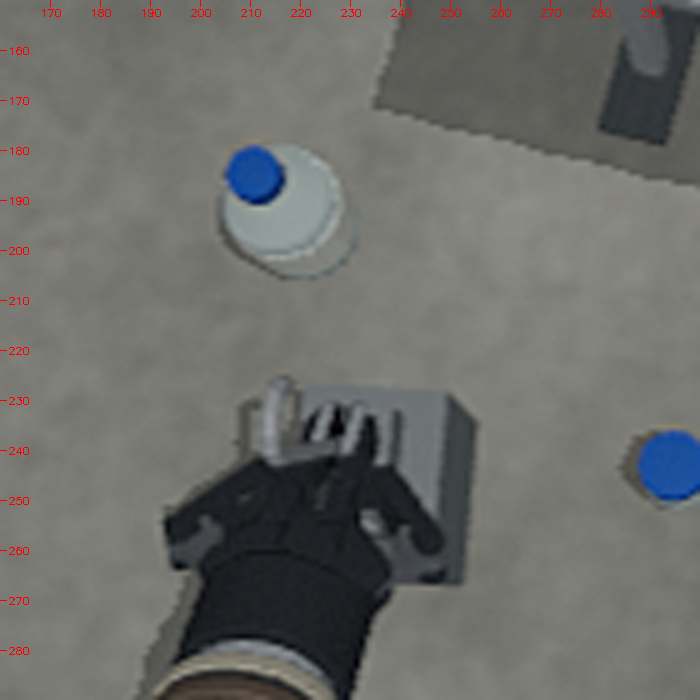

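View pics/scene7.png

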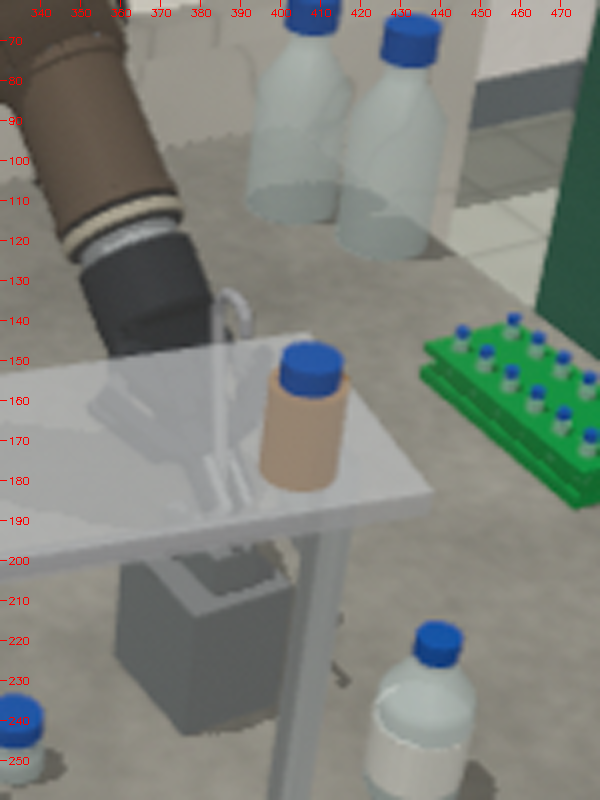

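```bash
cat > hk.py <<'E'
from cloud import *
import sys
def R(a): return np.array([[np.cos(a),-np.sin(a)],[np.sin(a),np.cos(a)]])
def crown(fn,o,a,box):
    P=cloud(load(fn));m=sel(P,*box);q=P[m];l=(q[:,:2]-o)@R(a)
    zm=q[:,2].max();k=q[:,2]>zm-.02
    print(fn,"zmax %.4f"%np.sort(q[:,2])[-3],"n",k.sum(),"x %.4f..%.4f y %.4f..%.4f"%(l[k,0].min(),l[k,0].max(),l[k,1].min(),l[k,1].max()), "yaw",np.degrees(np.arctan2(*np.linalg.svd(l[k]-l[k].mean(0))[2][0][::-1])))
E
python3 - <<'E'
from hk import *
SA=np.radians(2.0)
crown("top7.npz",np.array([.4509,.24045]),SA,((.43,.5),(.2,.28),(.265,.32)))
crown("scene7.npz",np.array([.4525,.2390]),SA,((.43,.5),(.2,.28),(.265,.32)))
E
```

```text
top7.npz zmax 0.2983 n 62 x -0.0164..0.0172 y -0.0065..0.0015 yaw -179.84149063959688
scene7.npz zmax 0.2979 n 56 x -0.0172..0.0211 y -0.0056..0.0042 yaw 1.5285228059089555
```

```bash
python3 - <<'E' 2>/dev/null
from rob import *
th=np.radians(40)
s=env.state();env.move_linear(s["tool_pos"]+[0,0,.06],vel=.15);st("up")
p,r=pose(tf(RK,RA,(-.10+.007,.078,.136+.025+.064)),RA,th,0);print(p,env.ik(p,r))
try:
    env.move_linear(p,rotation=r,vel=.18)
except env.PlanningError as e: print("ERR",e)
s=st("pre rail");print(s["qpos"],s["tool_pos"]-p)
cc=pic("top","top8");crop(cc,230,90,380,240,5,"pics/top8.png")
cc=pic("scene","scene8");crop(cc,250,100,450,280,4,"pics/scene8.png")
E
```

```text
up t 15.47 tcp [0.4727 0.2399 0.2118] F [ 0.  -0.2 -0.9] T [-0.08  0.98 -0.03] op 0.077
[0.5847 0.0486 0.213 ] [-0.2701  0.1482 -0.1673  2.3949  1.9241  0.4971 -0.7913]
pre rail t 16.85 tcp [0.5844 0.0496 0.2128] F [-0.6 -0.2 -1.8] T [0.18 0.96 0.  ] op 0.073
[-0.2677  0.1483 -0.1717  2.3952  1.9235  0.4975 -0.7907] [-0.0004  0.0009 -0.0002]
```

View pics/top8.png

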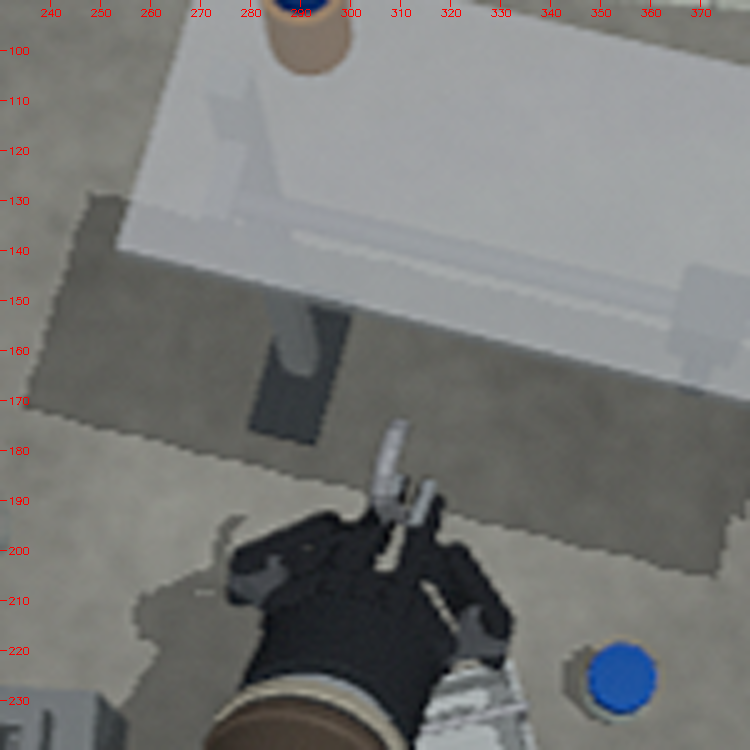

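View pics/scene8.png

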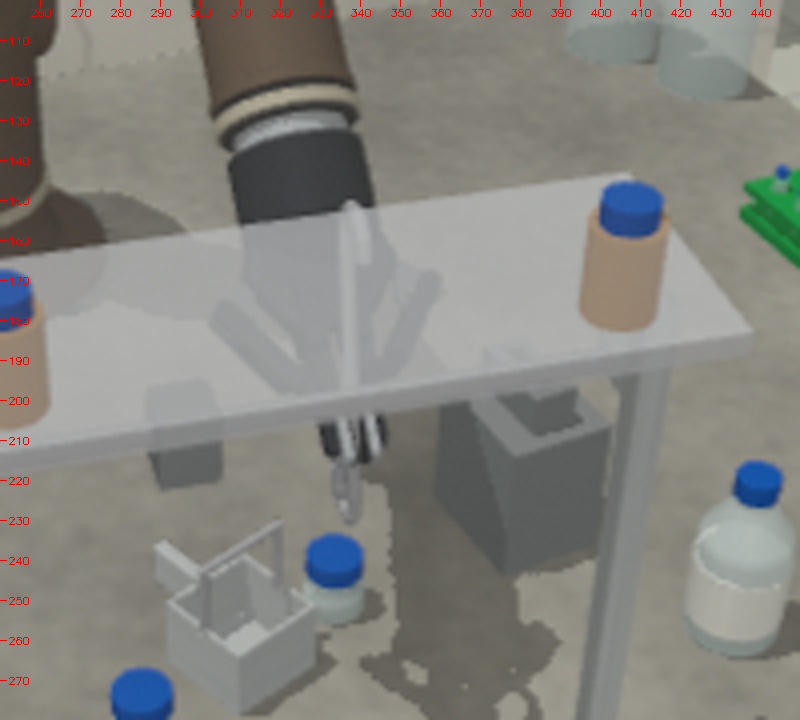

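```bash
python3 - <<'E'
from hk import *
RA=np.radians(-9.35)
crown("top8.npz",np.array([.6493,-.0406]),RA,((.52,.60),(.0,.1),(.3,.372)))
crown("scene8.npz",np.array([.6501,-.0416]),RA,((.52,.60),(.0,.1),(.3,.372)))
E
```

```text
top8.npz zmax 0.3593 n 68 x -0.1189..-0.0855 y 0.0754..0.0834 yaw -179.87799058923733
scene8.npz zmax 0.3578 n 11 x -0.1111..-0.1006 y 0.0742..0.0814 yaw 14.311935759097693
```

```bash
python3 - <<'E' 2>/dev/null
from rob import *
th=np.radians(40)
for x,v in((-.03,.12),(.0015,.06)):
    p,r=pose(tf(RK,RA,(x+.007,.078,.136+.025+.064)),RA,th,0)
    env.move_linear(p,rotation=r,vel=v);s=st("x %.3f"%x)
    if abs(s["wrist_force"]).max()>12: print("STOP");break
cc=pic("top","top9");crop(cc,230,90,380,240,5,"pics/top9.png")
cc=pic("scene","scene9");crop(cc,250,100,450,280,4,"pics/scene9.png")
E
```

```text
x -0.030 t 17.68 tcp [0.6532 0.0373 0.2124] F [-0.2  0.5 -0.8] T [0.2  0.93 0.01] op 0.073
x 0.002 t 18.36 tcp [0.6848 0.0321 0.2127] F [-0.7 -0.3 -1.2] T [0.17 0.91 0.01] op 0.072
```

View pics/top9.png

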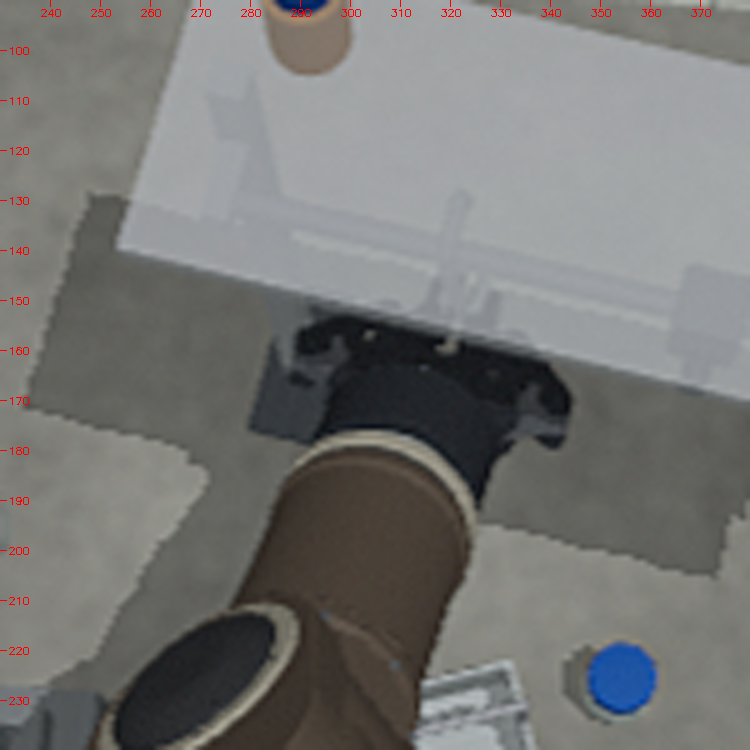

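View pics/scene9.png

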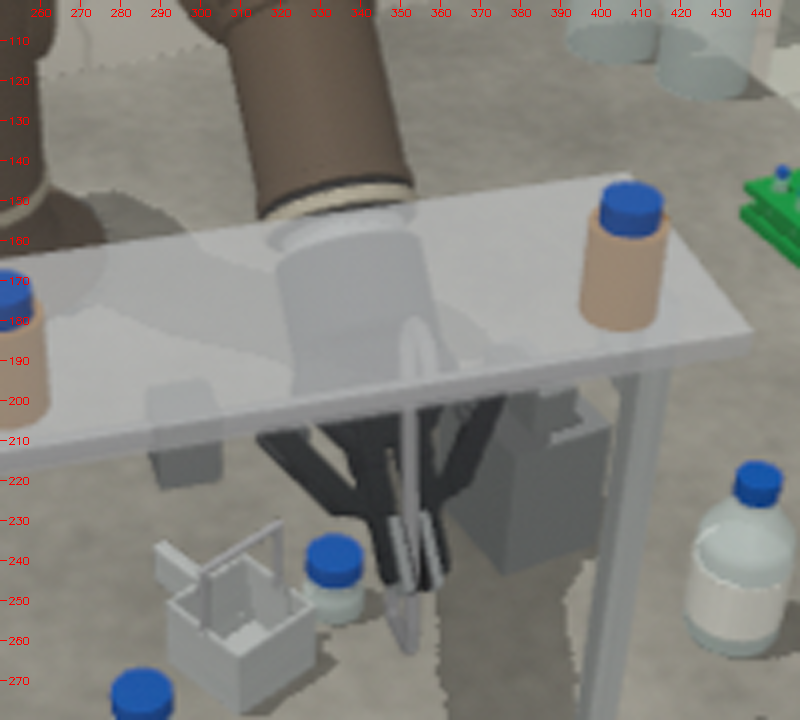

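```bash
python3 - <<'E' 2>/dev/null
from hk import *
RA=np.radians(-9.35);o=np.array([.6493,-.0406])
c=load("top9.npz")
crop(c,295,115,345,165,14,"pics/z9.png",5)
for p,z in(((322,128.5),.35),((322,128.5),.34),((322,128.5),.355)):print(p,z,(c.onz(*p,z)[:2]-o)@R(RA))
def w(x,y,z): v=R(RA)@[x,y]+o; return [v[0],v[1],z]
for n,P in(("far end",(.019,.078,.342)),("crown",(0,.078,.359)),("near",(-.019,.078,.342)),("rail near edge",(-.006,.078,.32)),("rail far edge",(.006,.078,.32))):print(n,c.proj(w(*P)))
E
```

```text
(322, 128.5) 0.35 [0.0144 0.0777]
(322, 128.5) 0.34 [0.0183 0.0789]
(322, 128.5) 0.355 [0.0124 0.0772]
far end [[322.4711 127.9254]]
crown [[320.0619 133.2156]]
near [[317.8834 144.7363]]
rail near edge [[319.6359 142.7143]]
rail far edge [[321.0511 137.5156]]
```

View pics/z9.png

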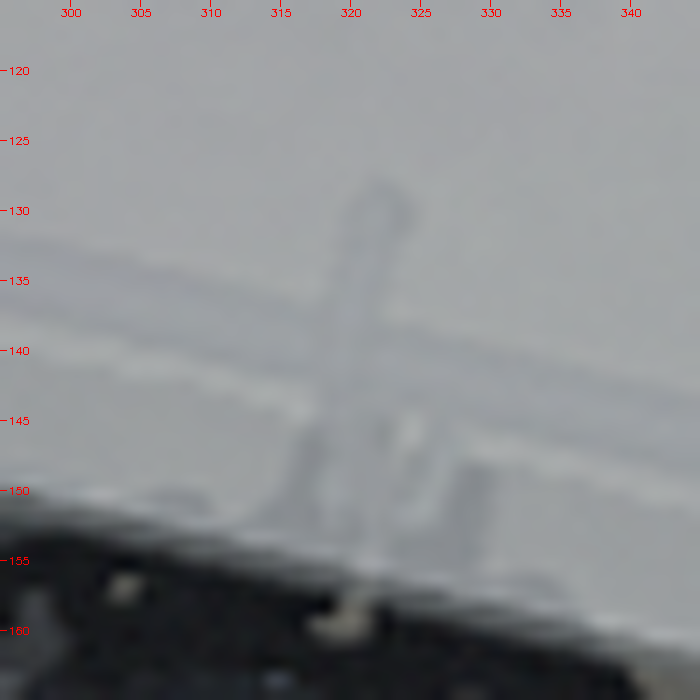

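```bash
python3 - <<'E' 2>/dev/null
from rob import *
th=np.radians(40)
for dz,v in((.010,.06),(.003,.04),(.001,.03),(-.0005,.03),(-.002,.03)):
    p,r=pose(tf(RK,RA,(.0015+.007,.078,.136+dz+.064)),RA,th,0)
    env.move_linear(p,rotation=r,vel=v);s=st("dz %.4f"%dz)
    if abs(s["wrist_force"]-[-.5,0,-1]).max()>5: print("contact");break
cc=pic("scene","scene10");crop(cc,250,100,450,280,4,"pics/scene10.png")
E
```

```text
dz 0.0100 t 18.86 tcp [0.6847 0.0321 0.1978] F [-0.9  0.5 -0.7] T [ 0.17  0.86 -0.03] op 0.074
dz 0.0030 t 19.18 tcp [0.6849 0.0322 0.191 ] F [ 0.1 -0.  -0.6] T [0.15 0.89 0.02] op 0.075
dz 0.0010 t 19.43 tcp [0.6849 0.0322 0.189 ] F [-0.4  0.  -0.4] T [ 0.09  0.94 -0.04] op 0.074
dz -0.0005 t 19.68 tcp [0.6856 0.0321 0.1885] F [-0.1  0.7  4. ] T [ 0.03  0.17 -0.05] op 0.073
dz -0.0020 t 19.93 tcp [0.6864 0.032  0.1883] F [-2.7 -1.1  9.3] T [-0.07 -0.55 -0.08] op 0.072
contact
```

View pics/scene10.png

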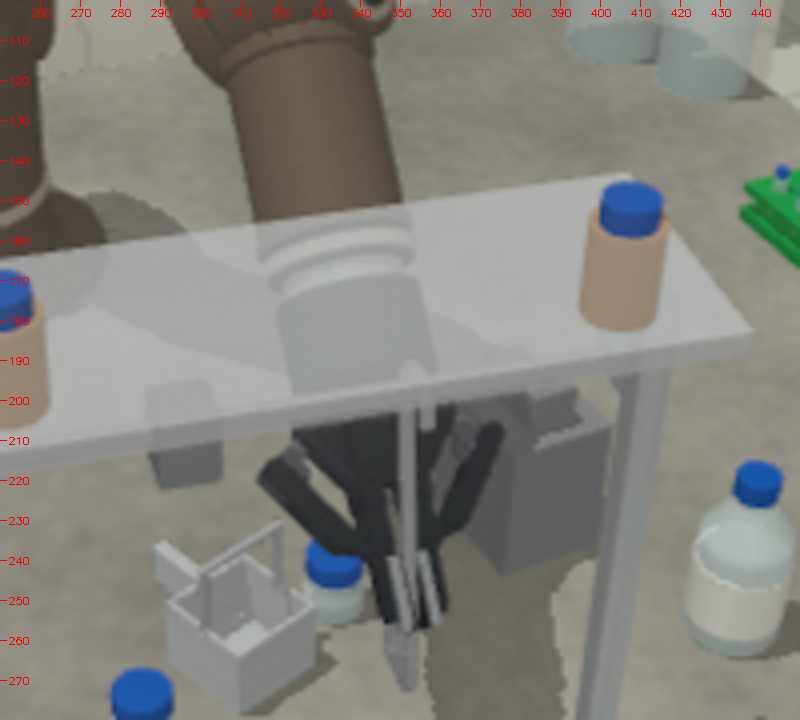

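```bash
python3 - <<'E' 2>/dev/null
from rob import *
th=np.radians(40)
p,r=pose(tf(RK,RA,(.0015+.007,.078,.136+.0003+.064)),RA,th,0)
env.move_linear(p,rotation=r,vel=.03);st("unload")
env.let_go();st("open")
p,r=pose(tf(RK,RA,(.0085-.09*np.cos(th),.078,.2003+.09*np.sin(th))),RA,th,0)
env.move_linear(p,rotation=r,vel=.12);s=st("back");print(s["qpos"])
cc=pic("scene","scene11");crop(cc,250,100,450,280,4,"pics/scene11.png")
cc=pic("top","top11");crop(cc,230,90,380,240,5,"pics/top11.png")
E
```

```text
unload t 20.23 tcp [0.685  0.0322 0.1885] F [0.8 0.9 3.8] T [0.02 0.36 0.  ] op 0.074
open t 20.98 tcp [0.6849 0.0322 0.1882] F [-0.2  0.6  0.3] T [ 0.16  0.82 -0.01] op 0.997
back t 21.88 tcp [0.617  0.0433 0.2461] F [-0.2 -0.7  0.2] T [ 0.11  0.86 -0.  ] op 0.999
[-0.2716  0.1246 -0.1106  2.3043  1.762   0.4259 -0.5699]
```

View pics/scene11.png

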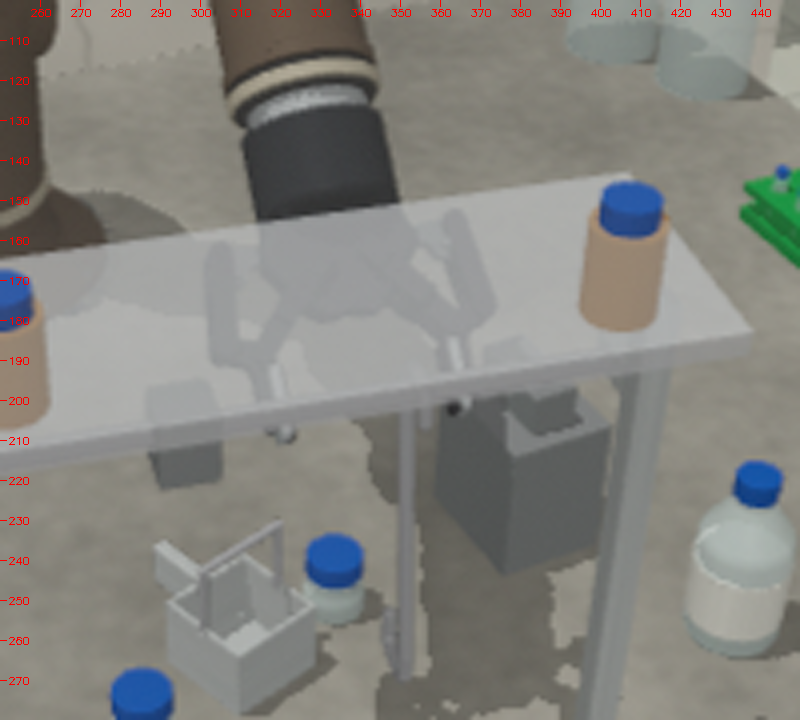

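View pics/top11.png

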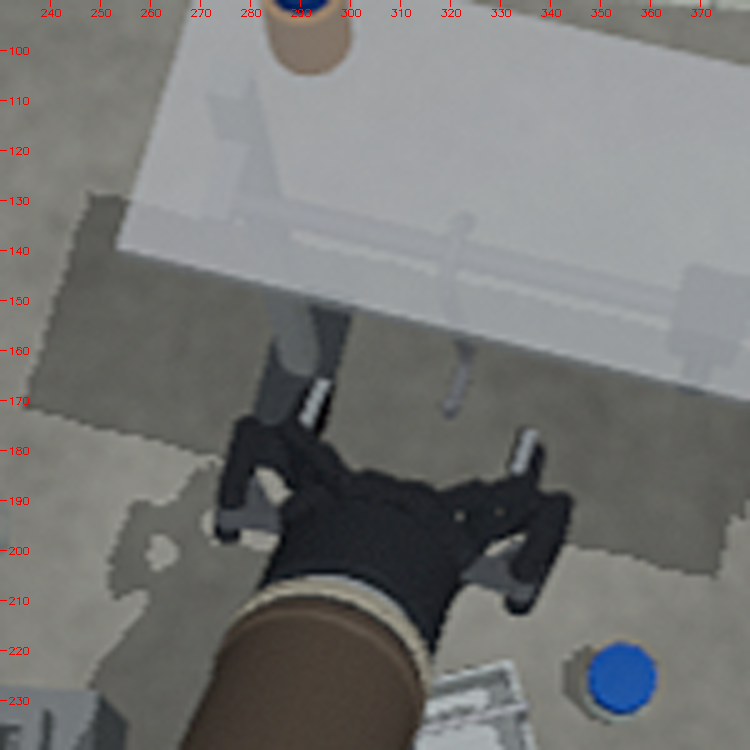

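```bash
python3 - <<'E' 2>/dev/null
from rob import *
th=np.radians(40)
p,r=pose((.46,.07,.34),RA,th,0)
env.move_linear(p,rotation=r,vel=.3);s=st("away");print(s["qpos"])
cc=pic("top","top12");crop(cc,230,90,380,240,5,"pics/top12.png")
cc=pic("scene","scene12");crop(cc,330,170,370,290,6,"pics/scene12.png")
for t in(70,73,76):
  for fl in(0,1):
    for n,g,y in [("cadup",tf(CD,CA,(-.06,0,.14)),CA),("cad",tf(CD,CA,(-.06,0,.035)),CA)]:
        print(t,fl,n,env.ik(*pose(g,y,np.radians(t),fl)))
E
```

```text
away t 22.69 tcp [0.4747 0.0676 0.328 ] F [-0.3 -0.9  0.5] T [0.14 0.79 0.04] op 1.001
[-0.3902 -0.2669 -0.2357  2.4094  1.0798  0.6014 -0.038 ]
70 0 cadup [ 1.0332  0.3214 -1.1839  2.3242  0.5647  0.3999  1.336 ]
70 0 cad [ 0.4729  0.4448 -0.5811  2.4228  1.5629  0.1323  0.3456]
70 1 cadup [ 0.1423  0.129  -0.1823  2.3676 -0.2506  0.3224 -1.0436]
70 1 cad [ 0.6851  0.5225 -0.8389  2.4111  1.5269  0.2725 -2.7278]
73 0 cadup [ 1.0121  0.3482 -1.1947  2.2882  0.5755  0.4875  1.3134]
73 0 cad [ 0.5215  0.4637 -0.6596  2.3839  1.1455  0.2124  0.7546]
73 1 cadup [ 0.1513  0.1434 -0.2089  2.3304 -0.1396  0.3892 -1.1634]
73 1 cad [ 0.5215  0.4637 -0.6596  2.3839  1.1455  0.2124 -2.387 ]
76 0 cadup [ 0.9883  0.3784 -1.2035  2.2522  0.5879  0.5743  1.2899]
76 0 cad [ 0.4954  0.4649 -0.6484  2.3485  0.8989  0.269   0.9852]
76 1 cadup [ 0.1592  0.1606 -0.2339  2.2931 -0.0621  0.4573 -1.2489]
76 1 cad [ 0.2631  0.4113 -0.3726  2.3622  0.4788  0.1759 -1.7604]
```

View pics/top12.png

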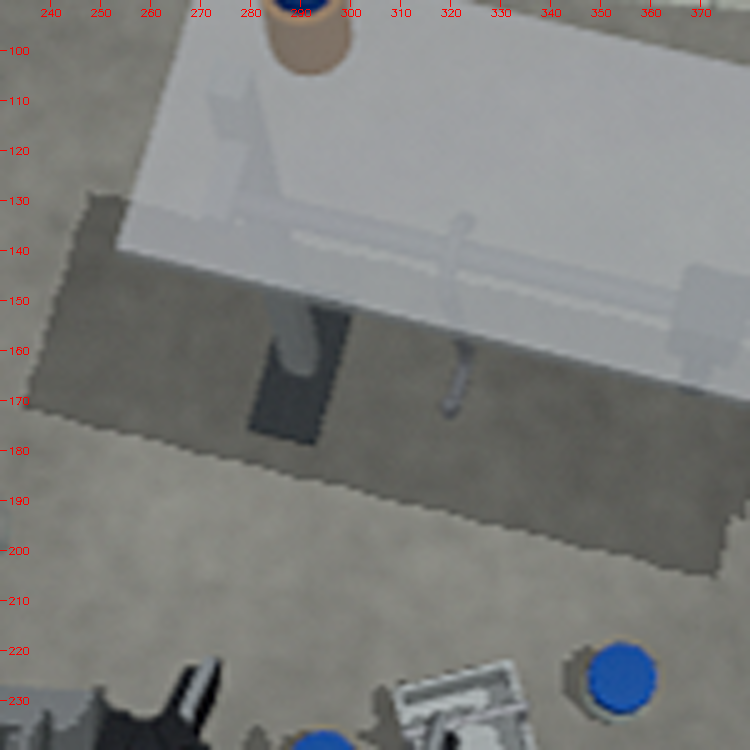

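View pics/scene12.png

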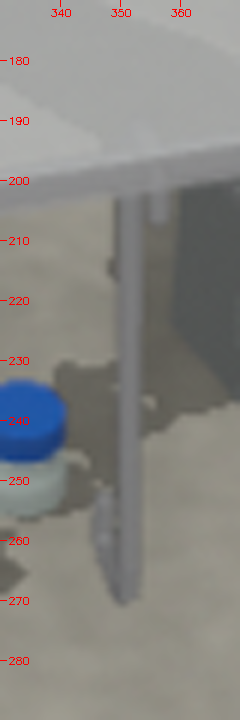

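```bash
cat > meas.py <<'E'
from hk import *
RA=np.radians(-9.35)
def lower(fn,o,yr=(.04,.13)):
    P=cloud(load(fn));m=sel(P,(.58,.72),(-.03,.1),(.128,.36));q=P[m];l=(q[:,:2]-o)@R(RA)
    k=(abs(l[:,0])<.04)&(l[:,1]>yr[0])&(l[:,1]<yr[1]);l,q=l[k],q[k]
    return np.c_[l,q[:,2]]*1e3
if __name__=="__main__":
    np.set_printoptions(precision=1,suppress=True,linewidth=200)
    for fn,o in(("top12.npz",np.array([.6493,-.0406])),("scene12.npz",np.array([.6501,-.0416]))):
        a=lower(fn,o);a=a[a[:,2]<200] if "top" in fn else a; print(fn,len(a));print(a[np.argsort(a[:,2])][::1 if len(a)<60 else 4].tolist())
E
python3 meas.py | sed 's/\([0-9]\.[0-9]\)[0-9]*/\1/g'
```

```text
top12.npz 52
[[4.0, 82.6, 139.4], [5.4, 75.2, 140.8], [-10.9, 76.2, 140.8], [-3.0, 75.6, 141.7], [-7.5, 82.2, 142.1], [4.3, 77.5, 142.2], [6.2, 80.6, 142.3], [-5.9, 74.9, 142.8], [-7.2, 79.7, 143.1], [-2.2, 80.9, 143.3], [-14.3, 75.3, 143.6], [1.4, 76.7, 143.6], [8.3, 81.1, 143.7], [7.0, 75.6, 143.9], [0.0, 81.5, 144.2], [-1.9, 78.4, 144.3], [2.9, 79.7, 144.8], [-20.3, 76.3, 144.9], [5.9, 77.9, 145.3], [0.2, 79.0, 145.4], [-4.9, 77.6, 145.9], [-1.8, 75.9, 145.9], [-5.6, 80.0, 146.3], [-21.6, 78.4, 147.6], [-10.4, 76.2, 147.7], [-8.1, 76.8, 148.1], [7.6, 78.3, 148.2], [7.5, 75.7, 150.2], [-23.3, 80.5, 151.4], [-21.6, 80.9, 154.1], [8.8, 75.9, 154.2], [7.4, 80.7, 154.7], [9.1, 81.1, 157.5], [7.1, 78.0, 157.6], [-21.6, 75.7, 158.3], [-19.3, 76.3, 159.0], [-22.8, 77.9, 160.4], [-15.3, 77.3, 162.1], [-18.4, 79.0, 162.1], [-16.7, 82.0, 162.7], [-18.2, 76.5, 163.7], [-21.3, 78.2, 163.8], [-19.7, 81.1, 164.5], [7.8, 75.6, 165.1], [6.9, 77.9, 166.3], [-17.2, 79.2, 166.7], [-22.8, 80.3, 167.0], [4.1, 79.5, 180.8], [5.1, 74.8, 181.3], [3.7, 76.9, 184.0], [2.5, 76.4, 195.4], [1.0, 78.5, 198.2]]

[... 1126 characters left out ...]
241.1], [2.3, 77.8, 243.4], [0.1, 76.4, 244.4], [-0.1, 76.4, 246.7], [-0.8, 74.5, 249.1], [-1.6, 76.7, 250.5], [-1.2, 80.6, 252.6], [-1.5, 78.5, 255.3], [-4.9, 77.4, 257.8], [-0.9, 80.0, 260.5], [-2.9, 74.5, 262.5], [-3.7, 74.7, 264.4], [-2.4, 78.1, 267.3], [-1.6, 79.8, 270.0], [-0.9, 75.4, 271.5], [-5.4, 74.8, 273.0], [-4.6, 76.4, 275.8], [-6.9, 75.1, 276.7], [-4.8, 80.3, 279.8], [-3.8, 77.8, 283.5], [-5.1, 78.1, 284.9], [-9.4, 77.4, 286.6], [-9.2, 81.3, 288.4], [-7.4, 74.5, 291.2], [-10.1, 81.4, 292.5], [-7.7, 76.4, 295.4], [-9.0, 76.8, 296.7], [-10.0, 81.0, 299.9], [14.1, 74.2, 312.6], [19.2, 74.3, 314.2], [16.1, 73.3, 316.6], [19.2, 76.0, 318.5], [16.8, 74.8, 319.2], [18.2, 78.1, 321.9]]
```

```bash
python3 - <<'E' 2>/dev/null
from rob import *
th=np.radians(75)
p,r=pose(tf(CD,CA,(-.075,0,.24)),CA,th,1);print(env.ik(p,r))
env.move_pose(p,r);s=st("hov");print(s["qpos"])
print("down ik",env.ik(*pose(tf(CD,CA,(-.06,0,.035)),CA,th,1)))
p,r=pose(tf(CD,CA,(-.06,0,.10)),CA,th,1)
try: env.move_linear(p,rotation=r,vel=.25);s=st("mid");print(s["qpos"])
except env.PlanningError as e: print("ERR",e)
print("down ik",env.ik(*pose(tf(CD,CA,(-.06,0,.035)),CA,th,1)))
cc=pic("scene","scene13");crop(cc,250,150,400,300,5,"pics/scene13.png")
cc=pic("top","top13");crop(cc,270,190,380,300,6,"pics/top13.png")
E
```

```text
[ 0.0355 -0.044  -0.0721  2.2178 -0.1209  0.7207 -1.1899]
hov t 23.89 tcp [ 0.434  -0.005   0.2212] F [ 0.2 -0.8  0.6] T [-0.06  0.2  -0.01] op 0.998
[ 0.0354 -0.0427 -0.0724  2.2181 -0.119   0.7205 -1.1887]
down ik [-0.0381  0.385  -0.0155  2.393  -0.5408  0.1305 -0.7572]
mid t 24.61 tcp [0.4486 0.0007 0.0824] F [0.5 0.5 0.2] T [-0.01  0.24 -0.04] op 1.002
[ 0.0305  0.2299 -0.0931  2.3481 -0.1627  0.3165 -1.1413]
down ik [-0.0381  0.385  -0.0155  2.393  -0.5408  0.1305 -0.7572]
```

View pics/scene13.png

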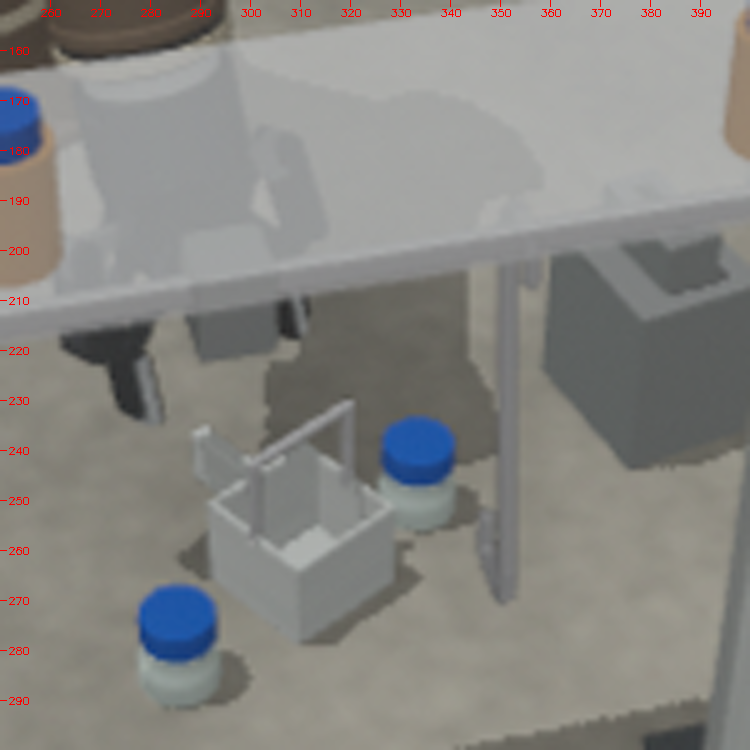

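View pics/top13.png

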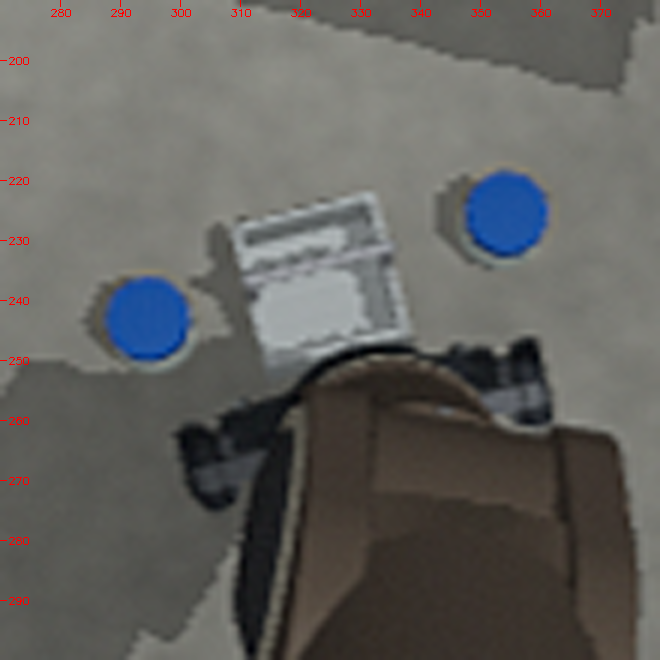

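```bash
python3 - <<'E' 2>/dev/null
from rob import *
from cloud import *
def R(a): return np.array([[np.cos(a),-np.sin(a)],[np.sin(a),np.cos(a)]])
g=tf(CD,CA,(-.06,0,.10))
for n in("top13.npz","scene13.npz"):
    P=cloud(load(n));m=sel(P,(.25,.6),(-.15,.15),(.13,.7));q=P[m];l=(q[:,:2]-g[:2])@R(CA);z=q[:,2]-g[2]
    k=np.abs(l[:,1])<.13
    print(n)
    for z0 in np.arange(.03,.5,.03):
        kk=k&(z>=z0)&(z<z0+.03)
        if kk.sum()>3: print("%.2f n%d fwd x max %.3f  y %.3f..%.3f"%(z0,kk.sum(),l[kk,0].max(),l[kk,1].min(),l[kk,1].max()))
E
```

```text
top13.npz
0.03 n96 fwd x max 0.004  y -0.072..0.076
0.06 n100 fwd x max 0.002  y -0.070..0.074
0.09 n179 fwd x max -0.001  y -0.066..0.070
0.12 n49 fwd x max 0.007  y -0.027..0.034
0.15 n11 fwd x max -0.001  y -0.020..0.034
0.18 n80 fwd x max -0.005  y -0.038..0.032
0.21 n47 fwd x max -0.016  y -0.030..0.029
0.24 n34 fwd x max -0.015  y -0.023..0.029
0.27 n279 fwd x max 0.148  y -0.130..0.002
0.30 n38 fwd x max -0.025  y -0.058..0.062
0.33 n790 fwd x max -0.025  y -0.059..0.064
0.36 n692 fwd x max -0.038  y -0.053..0.065
0.39 n966 fwd x max -0.061  y -0.046..0.058
0.42 n741 fwd x max -0.094  y -0.028..0.061
0.45 n868 fwd x max -0.112  y -0.024..0.067
0.48 n1021 fwd x max -0.130  y -0.019..0.070
scene13.npz
0.03 n123 fwd x max 0.007  y -0.075..-0.039
0.15 n46 fwd x max -0.006  y -0.042..0.031
0.18 n472 fwd x max -0.004  y -0.043..0.030
0.21 n497 fwd x max -0.012  y -0.041..0.029
0.24 n511 fwd x max -0.014  y -0.041..0.031
0.27 n647 fwd x max 0.144  y -0.130..0.030
0.30 n652 fwd x max -0.023  y -0.060..0.034
0.33 n982 fwd x max -0.024  y -0.060..0.045
0.36 n852 fwd x max -0.038  y -0.056..0.031
0.39 n881 fwd x max -0.060  y -0.047..0.045
0.42 n786 fwd x max -0.091  y -0.030..0.049
0.45 n798 fwd x max -0.109  y -0.026..0.058
0.48 n192 fwd x max -0.127  y -0.022..0.045
```

```bash
python3 - <<'E' 2>/dev/null
from rob import *
for t,z in((76,.038),(77,.036),(78,.036)):
    print(t,env.ik(*pose(tf(CD,CA,(-.06,0,z)),CA,np.radians(t),1)))
th=np.radians(77)
p,r=pose(tf(CD,CA,(-.06,0,.036)),CA,th,1)
env.move_linear(p,rotation=r,vel=.12);s=st("down");print(s["qpos"],s["tool_pos"]-p)
env.close_gripper(90);s=st("closed")
cc=pic("scene","scene14");crop(cc,250,150,400,300,5,"pics/scene14.png")
E
```

```text
76 [ 0.0355  0.3811 -0.1068  2.3749 -0.1745  0.1547 -1.1236]
77 [ 0.0165  0.3874 -0.0897  2.3647 -0.1564  0.1744 -1.1458]
78 [-0.001   0.3892 -0.0742  2.3534 -0.1382  0.1998 -1.1681]
down t 25.39 tcp [0.4481 0.     0.0183] F [ 0.3  0.2 -0.4] T [-0.07  0.26  0.02] op 1.005
[ 0.0159  0.3864 -0.0889  2.3644 -0.1579  0.1751 -1.1442] [ 0.0003 -0.      0.0005]
closed t 26.07 tcp [0.4479 0.0001 0.0181] F [-1.3 -0.   5.8] T [0.05 0.28 0.1 ] op 0.103
```

View pics/scene14.png

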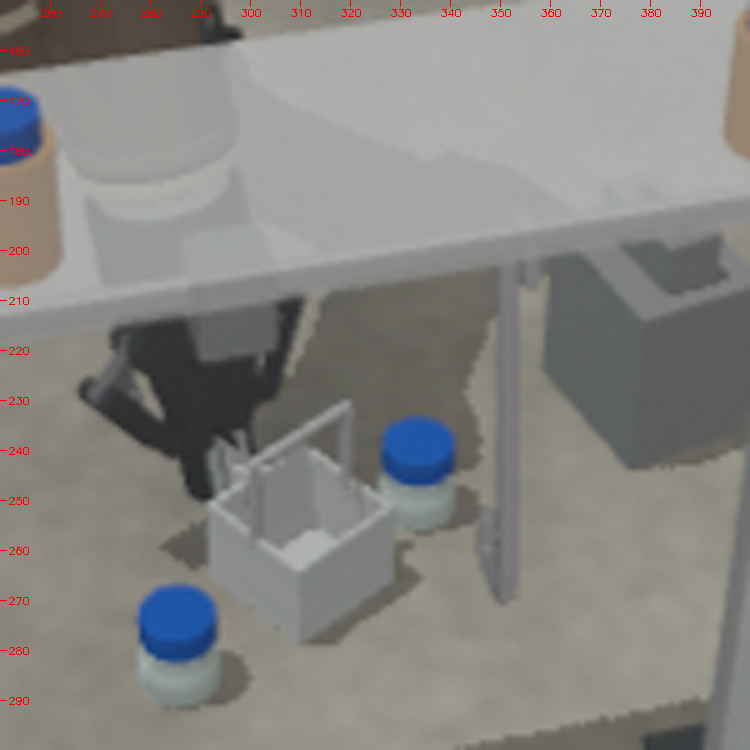

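```bash
python3 - <<'E' 2>/dev/null
from rob import *
from hk import *
th=np.radians(77)
p,r=pose(tf(CD,CA,(-.06,0,.114)),CA,th,1)
env.move_linear(p,rotation=r,vel=.12);s=st("up")
p,r=pose(tf(RK,RA,(-.10-.06,.0775,.114)),RA,th,1)
env.move_linear(p,rotation=r,vel=.12);s=st("pre");print(s["qpos"],s["tool_pos"]-p)
cc=pic("scene","scene15");crop(cc,270,150,420,300,5,"pics/scene15.png")
cc=pic("top","top15");crop(cc,250,130,360,240,6,"pics/top15.png")
for n,o in(("top15.npz",np.array([.6493,-.0406])),("scene15.npz",np.array([.6501,-.0416]))):
    P=cloud(load(n));l=(P[...,:2]-o)@R(RA)
    m=(abs(l[...,0]+.10)<.03)&(abs(l[...,1]-.0775)<.045)&(P[...,2]>.155)&(P[...,2]<.2)
    q=l[m];z=P[m][:,2];k=z>np.percentile(z,99)-.012
    q=q[k];d=np.linalg.svd(q-q.mean(0))[2][0];print(n,len(q),"mid",(q.min(0)+q.max(0))/2*1e3,q.min(0)*1e3,q.max(0)*1e3,"yaw rel",np.degrees(np.arctan2(-d[0]*np.sign(d[1]),abs(d[1]))),"ztop %.4f"%np.percentile(z,97))
    b=P[m][k];yy=q[:,1];print("z slope along y (deg)",np.degrees(np.arctan(np.polyfit(yy,b[:,2],1)[0])))
    m=(abs(l[...,0]+.10)<.045)&(abs(l[...,1]-.0775)<.045)&(P[...,2]>.115)&(P[...,2]<.14)
    z=P[m][:,2];print(" rim z p95 %.4f"%np.percentile(z,95))
E
```

```text
up t 26.93 tcp [0.4473 0.0001 0.0952] F [ 0.1  0.6 -1.2] T [-0.08  0.36  0.01] op 0.100
pre t 27.85 tcp [0.5077 0.0602 0.095 ] F [ 0.1  0.1 -0.6] T [ 0.08  0.44 -0.  ] op 0.105
[-0.4702  0.2994  0.2251  2.196   0.0624  0.4487 -2.0479] [-0.0009 -0.0005 -0.0008]
top15.npz 73 mid [-101.3383   76.9423] [-104.6724   45.1065] [-98.0043 108.7781] yaw rel 0.015945289046044867 ztop 0.1780
z slope along y (deg) 0.6749271952565327
 rim z p95 0.1311
scene15.npz 88 mid [-100.1912   76.7769] [-105.7025   44.4985] [-94.68   109.0552] yaw rel -0.7031987822544989 ztop 0.1765
z slope along y (deg) 0.29988561219099935
 rim z p95 0.1300
```

View pics/scene15.png

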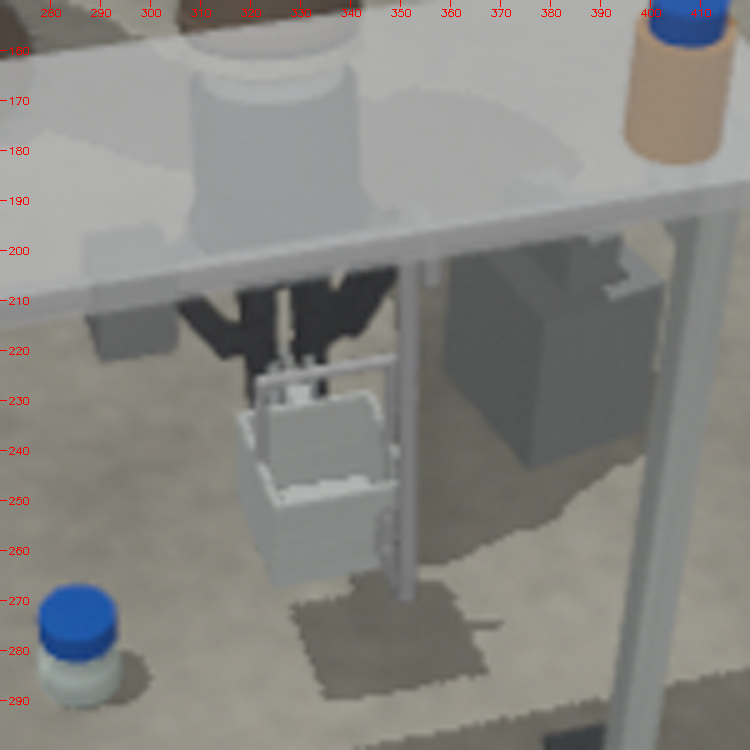

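View pics/top15.png

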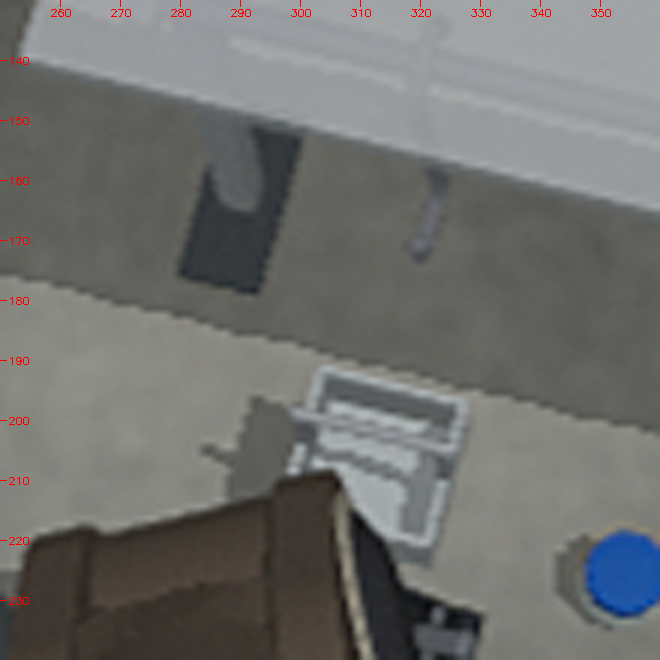

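```bash
python3 - <<'E' 2>/dev/null
from hk import *
RA=np.radians(-9.35)
for n,o in(("top15.npz",np.array([.6493,-.0406])),("scene15.npz",np.array([.6501,-.0416]))):
    P=cloud(load(n));l=(P[...,:2]-o)@R(RA)
    print(n)
    for z0 in np.arange(.2,.6,.02):
        m=(l[...,0]<-.07)&(l[...,0]>-.35)&(l[...,1]>-.2)&(l[...,1]<.3)&(P[...,2]>=z0)&(P[...,2]<z0+.02)
        if m.sum()>3: print("%.2f n%d fwd %.3f y %.3f..%.3f"%(z0,m.sum(),np.sort(l[m][:,0])[-2],l[m][:,1].min(),l[m][:,1].max()))
E
```

```text
top15.npz
0.20 n9 fwd -0.172 y 0.035..0.041
0.42 n24 fwd -0.182 y 0.017..0.124
0.44 n185 fwd -0.176 y 0.013..0.138
0.46 n745 fwd -0.178 y 0.010..0.137
0.48 n414 fwd -0.191 y 0.011..0.130
0.50 n778 fwd -0.211 y 0.015..0.123
0.52 n481 fwd -0.236 y 0.011..0.103
0.54 n509 fwd -0.254 y 0.007..0.098
0.56 n557 fwd -0.269 y 0.000..0.092
0.58 n624 fwd -0.284 y -0.003..0.087
scene15.npz
0.28 n7 fwd -0.196 y 0.037..0.040
0.30 n201 fwd -0.164 y 0.037..0.117
0.32 n332 fwd -0.167 y 0.038..0.117
0.34 n370 fwd -0.172 y 0.038..0.129
0.36 n348 fwd -0.176 y 0.038..0.113
0.38 n364 fwd -0.179 y 0.026..0.122
0.40 n421 fwd -0.176 y 0.018..0.136
0.42 n534 fwd -0.171 y 0.014..0.139
0.44 n697 fwd -0.173 y 0.011..0.139
0.46 n902 fwd -0.178 y 0.009..0.136
0.48 n636 fwd -0.190 y 0.011..0.130
0.50 n696 fwd -0.208 y 0.012..0.122
0.52 n567 fwd -0.238 y 0.007..0.100
0.54 n571 fwd -0.254 y 0.002..0.095
0.56 n575 fwd -0.268 y -0.003..0.090
0.58 n343 fwd -0.284 y -0.004..0.085
```

```bash
python3 - <<'E' 2>/dev/null
from rob import *
th=np.radians(77)
for x,v in((-.04,.1),(-.0025,.05)):
    p,r=pose(tf(RK,RA,(x-.06+.0005,.0775,.1145)),RA,th,1)
    env.move_linear(p,rotation=r,vel=v);s=st("x %.3f"%x)
    if abs(s["wrist_force"]-[0,0,-1]).max()>5: print("STOP");break
cc=pic("scene","scene16");crop(cc,290,150,420,300,5,"pics/scene16.png")
cc=pic("top","top16");crop(cc,270,110,370,210,6,"pics/top16.png")
E
```

```text
x -0.040 t 28.71 tcp [0.5675 0.0507 0.0959] F [-0.4  1.1 -1.7] T [ 0.05  0.41 -0.02] op 0.102
x -0.003 t 29.61 tcp [0.6049 0.0447 0.0961] F [-0.5  0.  -1.7] T [0.08 0.42 0.01] op 0.102
```

View pics/scene16.png

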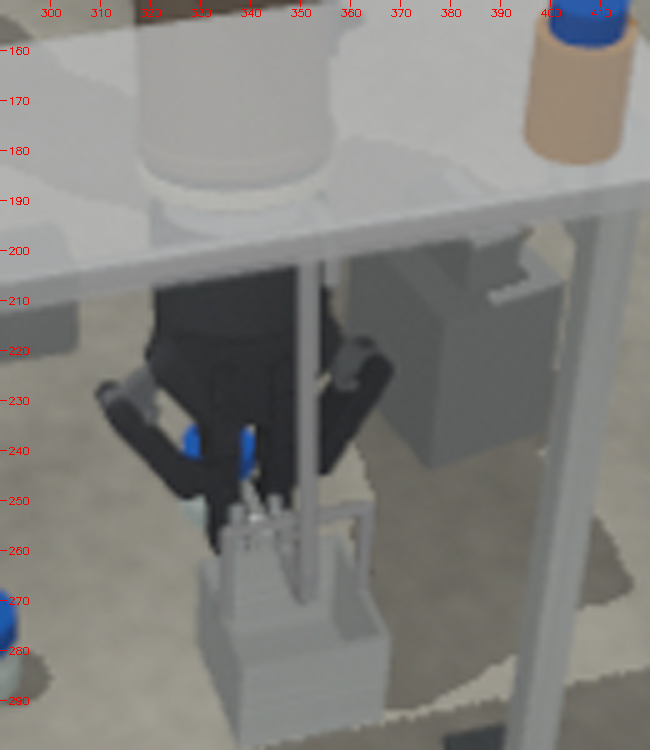

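View pics/top16.png

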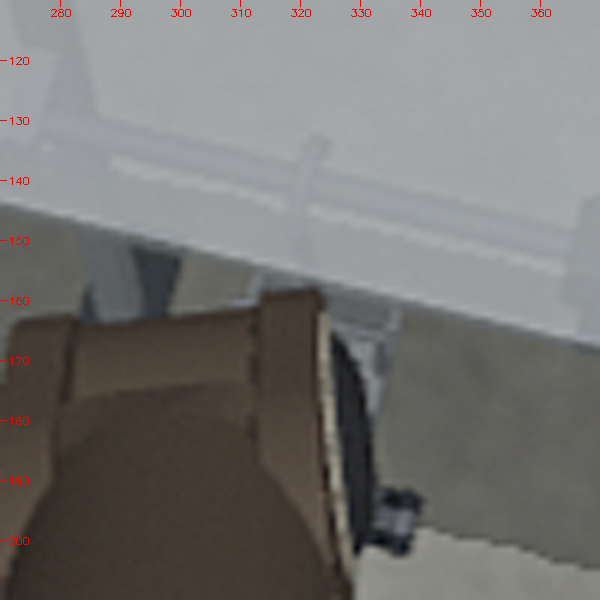

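```bash
python3 - <<'E' 2>/dev/null
from hk import *
RA=np.radians(-9.35);o=np.array([.6501,-.0416])
for n in("scene12.npz","scene16.npz"):
    P=cloud(load(n));l=(P[...,:2]-o)@R(RA)
    for nm,yr in(("bar+",(.086,.104)),("bar-",(.05,.067)),("hook",(.072,.083))):
        for z0,z1 in((.165,.18),(.132,.15),(.15,.165)):
            m=(abs(l[...,0])<.03)&(l[...,1]>yr[0])&(l[...,1]<yr[1])&(P[...,2]>z0)&(P[...,2]<z1)
            if m.sum()>2: print(n,nm,z0,m.sum(),"x mm",np.percentile(l[m][:,0],[2,25,50,75,98])*1e3,"z",np.percentile(P[m][:,2],[2,50,98])*1e3)
E
```

```text
scene12.npz hook 0.165 24 x mm [ 9.4831 11.9982 12.8832 13.6217 16.1835] z [165.9548 172.6634 179.1656]
scene12.npz hook 0.132 41 x mm [-16.2366 -13.568   -5.4991   3.3098  15.2591] z [140.6124 143.9906 149.3705]
scene12.npz hook 0.15 43 x mm [-19.5941 -16.0441  11.253   14.293   16.5151] z [150.5695 158.5643 164.2698]
scene16.npz bar+ 0.165 25 x mm [-5.6733 -2.7404 -1.7277 -0.82    1.1037] z [169.997  174.3673 178.081 ]
scene16.npz bar- 0.165 24 x mm [-5.0919 -3.0057 -0.7317 -0.3279  0.9075] z [171.6111 174.4527 177.8837]
scene16.npz hook 0.165 33 x mm [-2.3874  9.0725 12.0761 13.4473 16.2734] z [165.7553 172.2083 179.5478]
scene16.npz hook 0.132 41 x mm [-17.2896 -13.2157  -5.6963   3.1732  14.8908] z [140.0595 144.4104 149.4114]
scene16.npz hook 0.15 32 x mm [-20.2151 -14.8332  13.2639  14.9192  16.5464] z [150.6649 155.413  164.0389]
```

```bash
python3 - <<'E' 2>/dev/null
from rob import *
th=np.radians(77)
for z,v in((.098,.05),(.0905,.04),(.0885,.03),(.087,.03)):
    p,r=pose(tf(RK,RA,(-.0025-.06+.0005,.0775,z)),RA,th,1)
    env.move_linear(p,rotation=r,vel=v);s=st("z %.4f"%z)
    if abs(s["wrist_force"]-[0,0,-1]).max()>5: print("STOP");break
cc=pic("scene","scene17");crop(cc,290,150,420,300,5,"pics/scene17.png")
E
```

```text
z 0.0980 t 30.19 tcp [0.605  0.0446 0.0793] F [-0.8  1.  -1. ] T [ 0.03  0.34 -0.02] op 0.102
z 0.0905 t 30.52 tcp [0.605  0.0447 0.0719] F [ 0.4  0.2 -1.5] T [0.09 0.43 0.04] op 0.105
z 0.0885 t 30.77 tcp [0.6054 0.0448 0.0704] F [-0.9 -0.3 -1.5] T [0.07 0.29 0.03] op 0.102
z 0.0870 t 31.02 tcp [0.6062 0.0449 0.0695] F [0.8 0.4 3.6] T [ 0.01 -0.06  0.02] op 0.103
```

View pics/scene17.png

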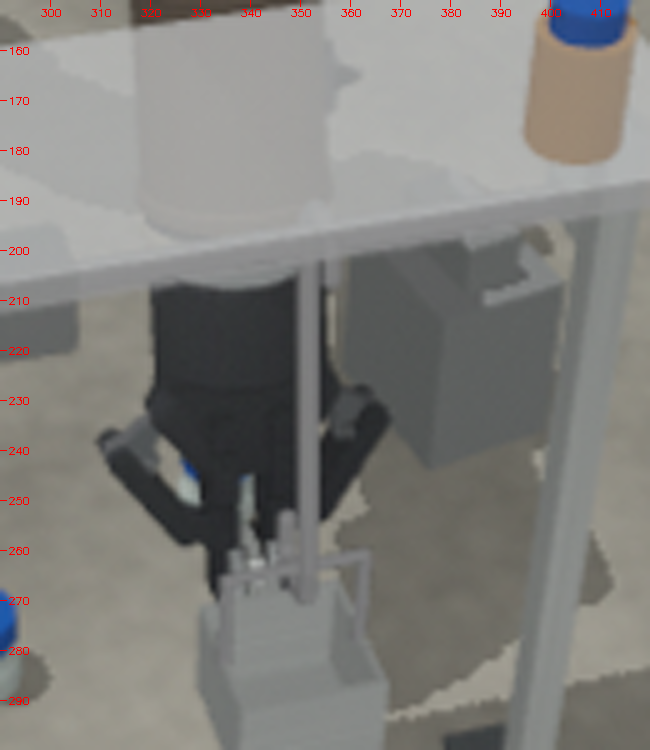

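```bash
python3 - <<'E' 2>/dev/null
from hk import *
RA=np.radians(-9.35);o=np.array([.6501,-.0416])
for n in("scene17.npz",):
    P=cloud(load(n));l=(P[...,:2]-o)@R(RA)
    for nm,yr in(("bar+",(.086,.104)),("bar-",(.05,.067)),("hook",(.072,.083))):
        for z0,z1 in((.14,.156),(.157,.17)):
            m=(abs(l[...,0])<.03)&(l[...,1]>yr[0])&(l[...,1]<yr[1])&(P[...,2]>z0)&(P[...,2]<z1)
            if m.sum()>2: print(n,nm,z0,m.sum(),"x mm",np.percentile(l[m][:,0],[2,25,50,75,98])*1e3,"z",np.percentile(P[m][:,2],[2,50,98])*1e3)
E
```

```text
scene17.npz bar+ 0.14 24 x mm [-3.7878 -1.7015 -0.7488  0.1305  1.6405] z [144.0155 148.1946 151.958 ]
scene17.npz bar- 0.14 24 x mm [-3.7317 -1.6737 -1.0684 -0.1777  2.1195] z [145.2369 148.4381 151.328 ]
scene17.npz hook 0.14 56 x mm [-17.4423 -14.5188  -0.9451  11.8101  17.3718] z [141.0256 147.6987 154.5693]
scene17.npz hook 0.157 36 x mm [-18.5583 -14.7596  12.6623  14.3914  15.7811] z [157.4211 162.2983 168.3677]
```

```bash
python3 - <<'E' 2>/dev/null
from rob import *
th=np.radians(77)
p,r=pose(tf(RK,RA,(-.062,.0775,.0877)),RA,th,1)
env.move_linear(p,rotation=r,vel=.03);env.wait(.2);st("unload")
env.let_go();st("open");env.wait(.3)
cc=pic("scene","scene18");crop(cc,290,150,420,300,5,"pics/scene18.png")
E
```

```text
unload t 31.52 tcp [0.6054 0.0448 0.0696] F [-0.9 -0.2  2.7] T [-0.   -0.09 -0.01] op 0.102
open t 32.25 tcp [0.6052 0.0448 0.0695] F [-0.7  0.2 -0.4] T [0.01 0.29 0.01] op 1.004
```

View pics/scene18.png

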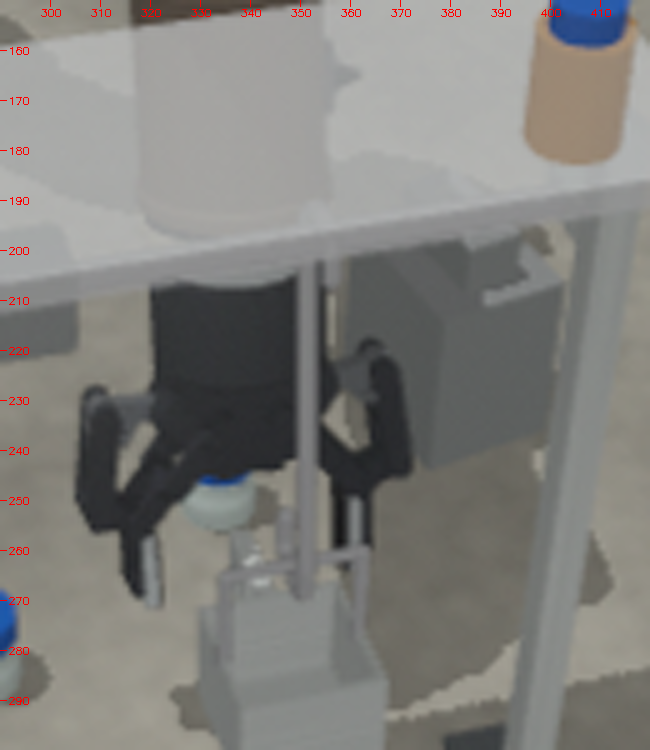

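```bash
python3 - <<'E' 2>/dev/null
from rob import *
th=np.radians(77)
g=np.array([-.062,.0775,.0877])
for d,b in((.06,0),(.07,.12)):
    p,r=pose(tf(RK,RA,g+[-d*np.cos(th)-b,0,d*np.sin(th)]),RA,th,1)
    env.move_linear(p,rotation=r,vel=.1 if b==0 else .2);s=st("d %.2f"%d)
s=env.state();print(s["qpos"])
p,r=pose(tf(RK,RA,[-.28,.0775,.25]),RA,np.radians(85),1)
env.move_linear(p,rotation=r,vel=.25);st("far")
env.wait(1.0)
cc=pic("scene","scene19");crop(cc,170,100,450,340,2,"pics/scene19.png");crop(cc,310,170,400,300,5,"pics/scene19b.png")
cc=pic("top","top19");cv2.imwrite("pics/top19.png",cc.img)
E
```

```text
d 0.06 t 33.35 tcp [0.5918 0.047  0.1277] F [-0.7  0.4  0.2] T [-0.03  0.28  0.03] op 1.002
d 0.07 t 34.12 tcp [0.4724 0.067  0.1379] F [ 0.  0. -0.] T [-0.01  0.24  0.05] op 1.002
[-0.5217  0.1663  0.2245  2.2321  0.1247  0.5465 -2.1377]
far t 34.77 tcp [0.3885 0.0804 0.231 ] F [ 0.1  0.3 -0.3] T [-0.01  0.15 -0.  ] op 1.000
```

View pics/scene19b.png

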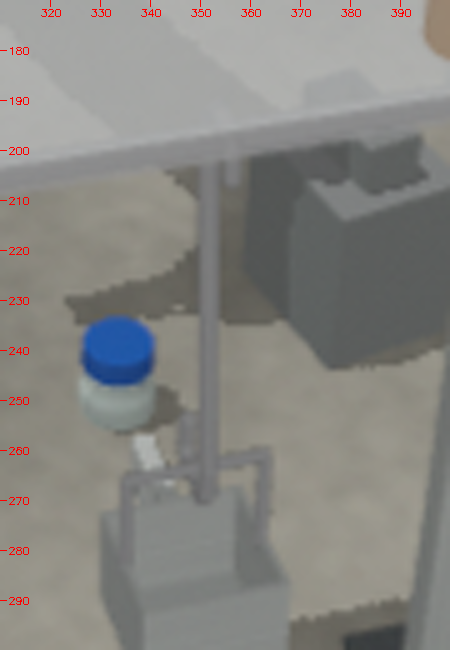

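View pics/top19.png

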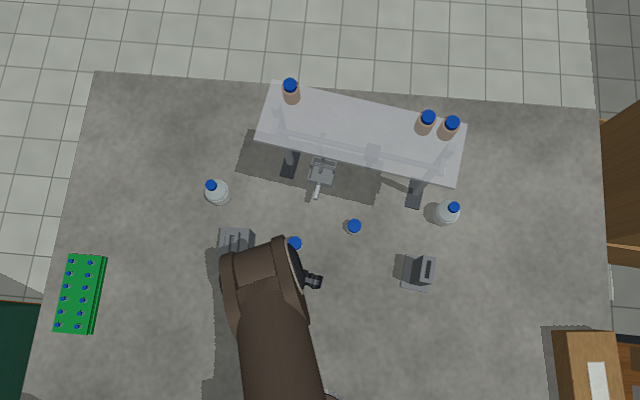

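```bash
python3 - <<'E' 2>/dev/null
from rob import *
from hk import *
a=load("scene19.npz")
for i in range(3):
    env.wait(1.0);b=pic("scene",f"scene2{i}")
    for n,A,B in(("scene",a,b),):
        d=cv2.absdiff(A.img,B.img)[150:320,300:400].max(2);print(n,"diff>12 px",(d>12).sum(),"max",d.max())
    a=b
RAo=np.array([.6501,-.0416]);ra=np.radians(-9.35)
P=cloud(load("scene22.npz"));l=(P[...,:2]-RAo)@R(ra)
m=(abs(l[...,0])<.06)&(l[...,1]>0)&(l[...,1]<.16)&(P[...,2]>.03)&(P[...,2]<.16)
print("caddy y range",np.percentile(l[m][:,1],[1,99]),"z min",np.percentile(P[m][:,2],1))
for nm,yr in(("bar+",(.086,.104)),("bar-",(.05,.067))):
    k=(abs(l[...,0])<.03)&(l[...,1]>yr[0])&(l[...,1]<yr[1])&(P[...,2]>.14)&(P[...,2]<.17);print(nm,np.median(l[k][:,0]),np.percentile(P[k][:,2],[5,50,95]))
for nm,f in(("top0",0),("top19",0)):
    Q=cloud(load(nm+".npz"))
    for j,b in(("jarA",((.44,.52),(.065,.13),(.04,.055))),("jarB",((.48,.6),(-.1,-.03),(.04,.055)))):
        mm=sel(Q,*b);print(nm,j,np.median(Q[mm][:,:2],axis=0),mm.sum())
st()
E
```

```text
scene diff>12 px 3 max 44
scene diff>12 px 1 max 14
scene diff>12 px 0 max 11
caddy y range [0.0453 0.1096] z min 0.051878287481256724
bar+ 3.990888953707451e-05 [0.1469 0.1488 0.1515]
bar- 6.585164954229665e-06 [0.1466 0.1488 0.1513]
top0 jarA [0.4768 0.0939] 152
top0 jarB [ 0.5362 -0.0586] 150
top19 jarA [0.4786 0.0917] 132
top19 jarB [ 0.5362 -0.0592] 150
 t 39.02 tcp [0.3876 0.0806 0.2314] F [-0.  -0.7 -0.1] T [ 0.05  0.18 -0.02] op 1.001
```

```bash
python3 - <<'E' 2>/dev/null
from rob import *
print(env.close_job());
E
```

```text
the job is handed in; nothing more can be done
None
```

The vial caddy is hanging from the S-hook on the rail, and I handed the job in at about 39 s of the 72 s allowed; no verdict was reported.

I drew the hook out of the tall holder, set it in the slotted block and took it again by the shank with a hand tilted 40°. I hung it about 78 mm along the rail to the +y side, in the long free stretch between clamp and post, and let go. Then I lifted the caddy by its tab and hung its bail bar in the lower curl.

**Last checks**
- **Seating:** the bar's axis is at about 148 mm; it should be 147 mm. It lies between the hook's tip and shank, level along its length.
- **Clearance:** the caddy spans y +45 to +110 mm along the rail and its underside is 52 mm above the bench. The clamp's near face is at about y −19 mm and the free stretch ends at +170 mm.
- **Stillness:** successive pictures 1 s apart, taken with the arm withdrawn and the gripper open, showed the change dying away to nothing.
- **Forces:** the highest wrist force I read was about 10 N, when I seated the hook on the rail.
- **Jars and bottles:** all still standing, and jar B's position is unchanged. Jar A read about 2–3 mm off in the last top view, where the arm partly hid it; in the scene view its cap is at the same pixel as before. I checked the bottles by eye only.

**Disagreements**
- **Cameras:** the two cameras differed by about 2–3 mm on positions, so I used the average.
- **Hook in the block:** it leaned about 7° there, a little over the 6° stated, but gripping the shank brought it upright.

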